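Swap the pens in a crowded stationery tray

TASK

Get the black marker out from between the stapler and the tape dispenser, and put the green highlighter away in its place: first stand both the stapler and the tape dispenser on the black side mat, then, while both are there, lay the marker flat on the notebook and lay the highlighter along the cork strip in the middle of the tray, centred on it. Then put the stapler and the tape dispenser back on the very felt pads they came from, upright, centred and in line with the tray. Do not disturb the eraser or the tape roll.

Things in the scene. Friction and masses are not known exactly. Their poses are not given: they have to be found in the camera images.
- tray: Fixed pale wooden tray, 174 x 182 mm, floor 4 mm above the desk, rim 10 mm high. Origin: centre of its underside, z up. Flush inlays along its y axis, 150 mm long: cork strip 20 mm wide at x = 0; grey felt pads 60 mm wide centred at x = -44 and +44 mm. At the start the marker lies on the strip, stapler and dispenser centred one on each pad (either way), all lengthwise along y.
- side_mat: Fixed flat black rubber mat, 180 (x) x 170 (y) x 3 mm: the side area for stapler and dispenser while the pens are swapped. Origin: centre of its underside. Mat and notebook lie left and right of the tray, either way round. Both things fit side by side, e.g. lengthwise along its x axis at y = -43 and +43 mm.
- notebook: Fixed ruled notepad (the notebook), 196 (x) x 140 (y) x 12 mm. Origin at the centre of its underside, z up. The highlighter lies on one half of it (about 40 mm to one side of the middle line, along its x axis); the marker goes on the other half.
- stapler: Loose red desk stapler, 145 (its x) x 36 (its y) x 56 mm high, 0.24 kg, rigid (does not open). Origin at the centre of its underside, z up. Its upper arm is 26 mm wide along y, from 32 to 56 mm above its underside, along nearly the full length: grip it there across y, above the pens.
- tape_dispenser: Loose black tape dispenser with a pale roll, 58 (its x) x 142 (its y) x 73 mm high, rigid. 0.46 kg. Origin: centre of its underside, z up. Its flat body sides, 58 mm apart across x, rise to about 40 mm at y = +18 to +38 mm: grip there, fingertips about 26 mm above its underside, just clear of the pens, with 40 N or more. The roll stands between the sides at y = -22 mm.
- marker: Loose fat black marker lying down, 19 (x) x 135 (its y, length) x 20 mm high, 16 g, flat underneath, does not roll. Origin at the centre of its underside. The neighbours stand too close (about 5 and 16 mm) to let fingers in beside it.
- highlighter: Loose green highlighter lying down, 15 (x) x 120 (its y, length) x 12 mm high, 12 g, flat underneath, does not roll. Origin at the centre of its underside.
- eraser: Loose eraser in a blue sleeve, 23 x 56 x 13 mm, a bystander. Origin at the centre of its underside.
- tape_roll: Loose roll of masking tape lying flat, 104 mm across, 25 mm high, a bystander behind the tray. Origin at the centre of its underside.
There are look-alikes about, which are no part of the job. Of the things that look like the marker, the larger one is meant.

How it is judged (in metres and radians):
On the way, in this order (a step that is already met when the one before it is completed fails the run):
1. the stapler and the tape dispenser both stand released on the side mat, the marker still in the tray (x of stapler in the frame of side_mat between -0.09 and 0.09 m and y of stapler in the frame of side_mat between -0.085 and 0.085 m and z of stapler in the frame of side_mat between -0.004 and 0.007 m and angle between each of stapler, tape_dispenser's own z axis and vertical below 0.15 rad and x of tape_dispenser in the frame of side_mat between -0.09 and 0.09 m and y of tape_dispenser in the frame of side_mat between -0.085 and 0.085 m and z of tape_dispenser in the frame of side_mat between -0.004 and 0.007 m and linear speed of each of stapler, tape_dispenser below 0.02 m/s and contact force between each of stapler, tape_dispenser and the fingers below 0.05 N and horizontal distance between marker and tray below 0.03 m), for 0.2 s.
2. with both still on the mat, the marker lies on the notebook and the highlighter on the cork strip, released (x of stapler in the frame of side_mat between -0.09 and 0.09 m and y of stapler in the frame of side_mat between -0.085 and 0.085 m and z of stapler in the frame of side_mat between -0.004 and 0.007 m and angle between each of stapler, tape_dispenser's own z axis and vertical below 0.15 rad and x of tape_dispenser in the frame of side_mat between -0.09 and 0.09 m and y of tape_dispenser in the frame of side_mat between -0.085 and 0.085 m and z of tape_dispenser in the frame of side_mat between -0.004 and 0.007 m and x of marker in the frame of notebook between -0.08 and 0.08 m and y of marker in the frame of notebook between -0.065 and 0.065 m and height (world z) of marker between 0.009 and 0.02 m and angle between marker's own y axis and vertical between 1.4 and 1.74 rad and x of highlighter in the frame of tray between -0.01 and 0.01 m and y of highlighter in the frame of tray between -0.015 and 0.015 m and height (world z) of highlighter below 0.009 m and angle between the y axis of highlighter and the y axis of tray, either way round below 0.15 rad and linear speed of each of marker, highlighter below 0.02 m/s and contact force between each of marker, highlighter and the fingers below 0.05 N), for 0.2 s.
At the end, for the whole second after the job is handed in: Stapler and tape dispenser upright within 12 mm of their starts, 0.12 rad of the tray's y axis; highlighter on the cork strip within 10 mm across, 15 mm along, 0.15 rad; marker flat on the notebook, its middle within 80 mm (x) and 65 mm (y) of the centre; all released, at rest (distance of each of stapler, tape_dispenser from where it was at the start of the episode below 0.012 m and angle between the x axis of stapler and the y axis of tray, either way round below 0.12 rad and angle between each of stapler, tape_dispenser's own z axis and vertical below 0.1 rad and angle between the y axis of tape_dispenser and the y axis of tray, either way round below 0.12 rad and x of marker in the frame of notebook between -0.08 and 0.08 m and y of marker in the frame of notebook between -0.065 and 0.065 m and height (world z) of marker between 0.009 and 0.02 m and angle between marker's own y axis and vertical between 1.4 and 1.74 rad and x of highlighter in the frame of tray between -0.01 and 0.01 m and y of highlighter in the frame of tray between -0.015 and 0.015 m and height (world z) of highlighter below 0.009 m and angle between the y axis of highlighter and the y axis of tray, either way round below 0.15 rad and linear speed of each of stapler, tape_dispenser, marker, highlighter below 0.02 m/s and contact force between each of stapler, tape_dispenser, marker, highlighter and the fingers below 0.05 N); the robot touches nothing.
It fails at once if the eraser is pushed more than 25 mm (distance of eraser from where it was at the start of the episode above 0.025 m).
It fails at once if the tape roll is pushed more than 25 mm (distance of tape_roll from where it was at the start of the episode above 0.025 m).
It also fails if it takes over 146 s, if anything falls off the work surface, if the arm or the gripper's body presses on something with over 40 N, if the wrist force passes 120 N, or if a joint passes its speed limit or range.

ROBOT

A 6-joint arm with a two-finger parallel gripper is mounted at the origin on the work surface; the furniture and walls round the work are solid. World frame = base frame: x ahead of the robot, y to its left, z up, the work surface at z = 0. Lengths are in m, angles in degrees, forces in N, time in s.
With the tool pointing down it reaches from about 0.25 to 0.8 m from the base axis. Payload 3.9 kg.
Tool frame: the origin (TCP) lies at the very end of the fingers, on their centre line; the grasp point (between the pads) lies r.grasp_offset behind it (r.grasp_offset is the distance from the TCP to the grasp point, in m); z points along the fingers, y is the line along which they close (so a half turn about z gives the same grasp; the last joint's range is limited). The gripper opens to 85 mm and grips with 20 to 120 N. Pads are 22 mm wide; open, the fingers measure 114 mm over their backs; the gripper's body (76 mm by 85 mm) begins 54 mm behind the grasp point. The pads swing forward as they close: fully open they stand 13 mm farther back than shut.
Start: joints at [67.494, 14.897, -7.913, 67.191, 0, 90], TCP at [0.201, 0.485, 0.231] pointing down, gripper open.
Joint ranges: [-159.42, 159.42], [-47.68, 98.78], [-73.54, 78.23], [-108.79, 121.32], [-90, 84.71], [-180, 180]. Speed limits (degrees/s): [147.25, 147.25, 180, 180, 180, 180].

INTERFACE

Orientations are given as a 3x3 rotation matrix whose columns are the frame's x, y, z axes.
In Python, from bench import r gives the robot as it stands.
- The arm moves only by the tool step_arm, never from a script. Its argument "steps" is a list of rows, each a list of 3 entries, a list of its own where there are three numbers: the finger opening in mm, from 0 to 85.4, then the shift along the tool's x, y, z in units of 25 mm (1.0 is 25 mm), then the turn about the tool's z in rad. A call has 1 to 10 rows; each row shifts and turns the commanded pose from where the row before left it, along the tool's axes as they then stand; what a row does not reach is not made up. A row lasts 1/12 s, in which the tool goes at most 41.7 mm and 7.16 degrees, less where a joint would pass 70% of its speed; a pose out of reach is approached as far as the arm can. A call is refused whole if a number of a shift passes 1 or a number of a turn 0.125, either way. A call with a gripper value outside its range is refused whole. The fingers move at their own pace and stop on an object; "grip_force" is the grip in N (left out, the last holds). Time passes only in rows, so rows that do not move let the fingers close. It gives the time, the measured TCP pose, the force, the opening and the grip force at its end, in the units of the state.
- r.observe(): the state, without advancing time (a new reading comes with each control period).
- r.camera(name): name is "scene" or "top" or "wrist"; returns the picture (400x640x3 uint8, red, green, blue); there is no depth.
- r.camera_info(name): a dict with "intrinsics" (3x3 intrinsics, pixels), "world_from_camera" (4x4, takes a point from camera to world coordinates); the wrist camera has in their place "tool_from_camera" (4x4, takes a point from camera to tool coordinates, whose origin is the TCP and whose axes are the flange's). Camera axes: x right, y up, looking along -z (the intrinsics and any distortion apply to the point x, -y, -z); pixel columns grow to the right and rows downward; lengths in m; the calibration is good to about 2 mm. A picture is of the moment at which its call begins: read the wrist's pose just before it. camera_info takes no time and is no camera call.
- r.job_done(): hands the job in; it is judged then, once.
The state is a dict: "time_s": time; "joint_positions": joint angles; "joint_vel": joint speeds; "joint_torque": joint torques, N m; "eef_pos": TCP position; "ee_rot": TCP orientation; "force": force on the tool from outside, world axes, zero at the start; "ft_torque": the same for the moment, N m; "width": finger opening in m; "gripper_force": force on a finger pad.
Only numpy, scipy, OpenCV 4.12 (cv2) and the standard library are available. Lean on these libraries where they do the work, as an engineer would, in place of code of your own. Each camera call takes 0.05 s, during which the arm holds its last target. There are 200 camera calls.

## Working session

There is one attempt and no reset: what is moved stays moved. The work goes in short steps, Python scripts to look and compute and a tool call to move; the robot and the scene stay as the last step left them, time stands still between calls to the robot, and variables do not carry over. Pictures are saved under pics/ and viewed, at most 14 in all, crops included, and the job is handed in when it is done.

Besides the shell and the picture viewer there is one more tool, called after "Emit:" as name(argument=value, ...), one argument or row to a line, values as JSON. step_arm: Moves the arm, as the interface text tells. Its arguments: {"type":"object","properties":{"steps":{"type":"array","items":{"type":"array"}},"grip_force":{"type":"number"}},"required":["steps"]}

```bash
ls; mkdir -p pics; cat > h.py <<'E'
import numpy as np, cv2
from bench import r
def K(n):
    i=r.camera_info(n); return np.array(i["intrinsics"]),i
def ray(n,u,v,T=None):
    k,i=K(n); T=np.array(i["world_from_camera"]) if T is None else T
    d=np.linalg.inv(k)@[u,v,1]; d=T[:3,:3]@[d[0],-d[1],-d[2]]; return T[:3,3],d
def onz(n,u,v,z,T=None):
    o,d=ray(n,u,v,T); return o+d*(z-o[2])/d[2]
def proj(n,p,T=None):
    k,i=K(n); T=np.array(i["world_from_camera"]) if T is None else T
    c=T[:3,:3].T@(np.array(p)-T[:3,3]); q=k@[c[0],-c[1],-c[2]]; return q[:2]/q[2]
def two(a,b):
    (o1,d1),(o2,d2)=a,b
    A=np.stack([d1,-d2],1); s=np.linalg.lstsq(A,o2-o1,rcond=None)[0]
    p,q=o1+s[0]*d1,o2+s[1]*d2; return (p+q)/2,np.linalg.norm(p-q)
def wT():
    s=r.observe(); T=np.eye(4); T[:3,:3]=s["ee_rot"]; T[:3,3]=s["eef_pos"]
    return T@np.array(r.camera_info("wrist")["tool_from_camera"])
def save(n,f,s=1.25):
    im=r.camera(n)[:,:,::-1]; cv2.imwrite("pics/raw_"+f,im); cv2.imwrite("pics/"+f,cv2.resize(im,None,fx=s,fy=s))
E
python3 - <<'E'
from h import *
for n in("top","scene","wrist"):
    print(n,r.camera_info(n)); 
save("top","top0.png");save("scene","scene0.png")
print(r.observe(),r.grasp_offset)
E
```

```text
pics
top {'intrinsics': array([[421.86806806,   0.        , 320.03274583],
       [  0.        , 421.86806806, 205.22605061],
       [  0.        ,   0.        ,   1.        ]]), 'world_from_camera': array([[-0.0191455 ,  0.99774212, -0.06437473,  0.48783143],
       [-0.99967709, -0.02017909, -0.01544413,  0.05199517],
       [-0.01670828,  0.06405825,  0.99780628,  1.134157  ],
       [ 0.        ,  0.        ,  0.        ,  1.        ]])}
scene {'intrinsics': array([[483.05119376,   0.        , 319.1378445 ],
       [  0.        , 483.05119376, 202.82057429],
       [  0.        ,   0.        ,   1.        ]]), 'world_from_camera': array([[ 4.51204280e-01,  6.55138461e-01, -6.05977140e-01,
        -1.42270085e-01],
       [-8.92420597e-01,  3.30916021e-01, -3.06724739e-01,
        -3.18764913e-01],
       [-4.19629178e-04,  6.79181996e-01,  7.33969782e-01,
         9.47203067e-01],
       [ 0.00000000e+00,  0.00000000e+00,  0.00000000e+00,
         1.00000000e+00]])}
wrist {'intrinsics': array([[333.29791541,   0.        , 313.9873011 ],
       [  0.        , 333.29791541, 195.143
[... 541 characters left out ...]
6.83926345e-04,  9.00007339e+01]), 'joint_vel': array([ 0.00171165, -0.03483415,  0.13122746, -0.00259849, -0.02457856,
        0.02844153]), 'joint_torque': array([ 1.98702422e-03, -4.06509769e+01,  2.54527527e+01,  1.01417553e-02,
        2.31994627e-04,  2.44128694e-05]), 'eef_pos': array([0.2007157 , 0.48442975, 0.23054193]), 'ee_rot': array([[-9.23838098e-01,  3.82782835e-01, -6.85412881e-04],
       [ 3.82783449e-01,  9.23836561e-01, -1.68547142e-03],
       [-1.19600519e-05, -1.81946742e-03, -9.99998345e-01]]), 'force': array([-0.48108104,  0.84987352,  0.25430823]), 'ft_torque': array([-0.00662194,  0.00567783,  0.02906998]), 'gripper_force': 0.0, 'width': 0.08534269804928725} 0.0187
```

View pics/top0.png

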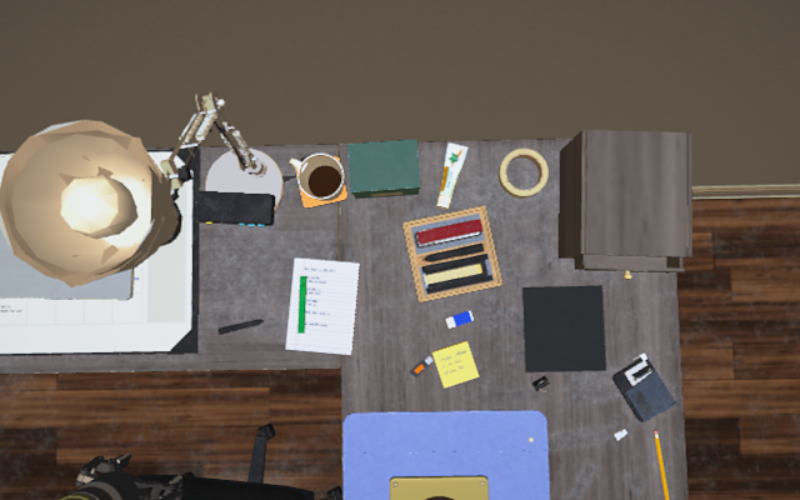

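View pics/scene0.png

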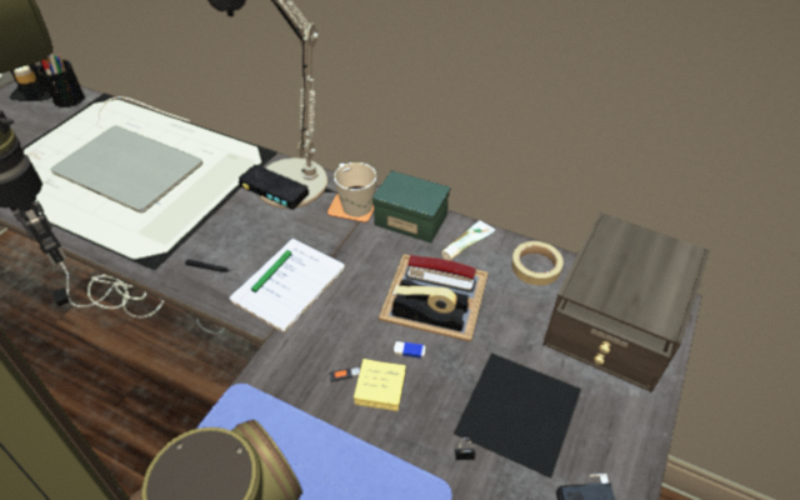

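```bash
cat > m.py <<'E'
from h import *
def quad(m,pt):
    m=cv2.morphologyEx(m.astype(np.uint8),cv2.MORPH_OPEN,np.ones((3,3)));m=cv2.morphologyEx(m,cv2.MORPH_CLOSE,np.ones((9,9)))
    cs,_=cv2.findContours(m,cv2.RETR_EXTERNAL,cv2.CHAIN_APPROX_NONE)
    c=max(cs,key=lambda c:(cv2.pointPolygonTest(c,pt,True)>-4)*cv2.contourArea(c))
    h=cv2.convexHull(c)
    for e in np.arange(2,30,.5):
        q=cv2.approxPolyDP(h,e,True)
        if len(q)<=4:break
    q=q[:,0].astype(float)
    # refine: fit lines to contour points of each side
    P=c[:,0].astype(float);L=[]
    for i in range(len(q)):
        a,b=q[i],q[(i+1)%len(q)];d=b-a;l=np.linalg.norm(d);d/=l;n=np.array([-d[1],d[0]])
        t=(P-a)@d;k=(t>.12*l)&(t<.88*l)&(abs((P-a)@n)<3)
        vx,vy,x,y=cv2.fitLine(P[k].astype(np.float32),cv2.DIST_HUBER,0,.01,.01).ravel();L.append(np.array([-vy,vx,-(-vy*x+vx*y)]))
    o=[]
    for i in range(len(L)):
        x=np.cross(L[i-1],L[i]);o.append(x[:2]/x[2])
    return np.array(o),cv2.contourArea(c)
E
cat > m1.py <<'E'
from m import *
im={n:cv2.imread(f"pics/raw_{n}0.png").astype(int) for n in("top","scene")}
def masks(I):
    b,g,rr=I[...,0],I[...,1],I[...,2];mx=I.max(2)
    return dict(mat=mx<52,note=(I.min(2)>165)|((g>b+50)&(g>rr+50)),green=(g>b+50)&(g>rr+50),tray=(rr>b+45)&(rr>140)&(g<rr-15)&(g>b+15))
seeds=dict(top=dict(mat=(452,263),note=(258,245),green=(242,243),tray=(325,197)),scene=dict(mat=(415,330),note=(230,226),green=(217,217),tray=(310,225)))
Z=dict(mat=.003,note=.012,green=.024,tray=.010)
for k in Z:
    Q={}
    for n in im:
        q,a=quad(masks(im[n])[k],seeds[n][k]);Q[n]=q
        W=np.array([onz(n,*p,Z[k]) for p in q]);c=W.mean(0)
        print(k,n,q.round(1).tolist(),a,"\n  W",W[:,:2].round(4).tolist(),"c",c.round(4)[:2],"sides",np.linalg.norm(W-np.roll(W,-1,0),axis=1).round(4))
    for p in Q["top"]:
        w=onz("top",*p,Z[k]);s=proj("scene",w);j=np.argmin(np.linalg.norm(Q["scene"]-s,axis=1))
        t,e=two(ray("top",*p),ray("scene",*Q["scene"][j]));print("   tri",t.round(4),round(e,4))
E
python3 m1.py
python3 - <<'E'
import cv2
a=cv2.imread("pics/raw_top0.png");cv2.imwrite("pics/crop_top.png",cv2.resize(a[155:270,170:410],(800,383),interpolation=cv2.INTER_CUBIC))
E
```

```text
mat top [[nan, nan], [nan, nan]] 12.0 
  W [[nan, nan], [nan, nan]] c [nan nan] sides [nan nan]
mat scene [[390.79998779296875, 282.8999938964844], [463.0, 311.29998779296875], [440.79998779296875, 377.3999938964844], [365.79998779296875, 365.29998779296875]] 5691.5 
  W [[0.4871, -0.1855], [0.4894, -0.3543], [0.3231, -0.3551], [0.2788, -0.2115]] c [ 0.3946 -0.2766] sides [0.1688 0.1662 0.1503 0.2098]
 ** On entry to DLASCL parameter number  4 had an illegal value
 ** On entry to DLASCL parameter number  4 had an illegal value
 ** On entry to DLASCL parameter number  4 had an illegal value
 ** On entry to DLASCL parameter number  4 had an illegal value
 ** On entry to DLASCL parameter number  5 had an illegal value
 ** On entry to DLASCL parameter number  4 had an illegal valuem.py:19: RuntimeWarning: invalid value encountered in divide
  x=np.cross(L[i-1],L[i]);o.append(x[:2]/x[2])
Traceback (most recent call last):
  File "m1.py", line 16, in <module>
    t,e=two(ray("top",*p),ray("scene",*Q["scene"][j]));print("   tri",t.round(4),round(e,4))
        ~~~^^^^^^^^^^^^^^^^^^^^^^^^^^^^^^^^^^^^^^^^^^^
  File "h.py", line 15, in two
    A=np.stack([d1,-d2],1); s=np.linalg.lstsq(A,o2-o1,rcond=None)[0]
                              ~~~~~~~~~~~~~~~^^^^^^^^^^^^^^^^^^^^
numpy.linalg.LinAlgError: SVD did not converge in Linear Least Squares
```

View pics/crop_top.png

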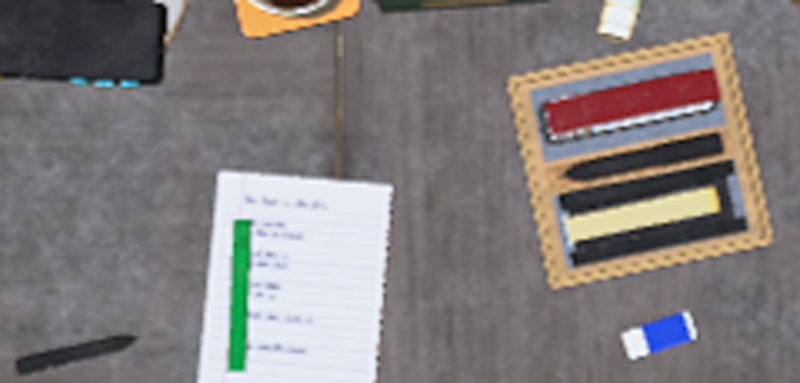

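The crop shows two marker-like things. One lies in the tray at crop (645,157), between the red stapler (630,105) and the dispenser (655,210). The other is a thinner pen on the desk at (75,355). The tray one is larger and sits between the two neighbours, so it is the marker. The green highlighter is at (240,295) on the notebook.

```bash
sed -i 's/mat=mx<52/mat=(mx<T)/; s/^def masks(I):/def masks(I,T=70):/' m1.py
python3 - <<'E'
import cv2
a=cv2.imread("pics/raw_top0.png");s=cv2.imread("pics/raw_scene0.png")
print(a[255:265,450].tolist()[:3],a[263,480:492].max(1),a[225:235,450].max(1),s[330,415],s[330,440:470].max(1), s[290,380:400].max(1),a[210,270:280],a[168,322:400:6].tolist())
E
sed -i 's/    L=\[\]/&/' m.py; python3 m1.py
```

```text
[[52, 49, 46], [52, 50, 46], [54, 50, 46]] [ 52  53  52  80 108 109 105 103 108 111 108 104] [127 126 127 117  64  50  52  53  53  52] [45 44 41] [ 46  40  41  41  41  43  43  47  46  45  44  45  42  42  42  42  44  49
  65  94 104 104 103 100  97  98 104 108 106 102] [121 119 117 112 111 110 110 106  93  69  49  44  44  44  43  45  46  45
  44  47] [[248 240 236]
 [249 241 237]
 [249 242 238]
 [249 242 239]
 [250 242 239]
 [250 242 239]
 [250 243 239]
 [246 237 236]
 [247 239 234]
 [249 240 231]] [[113, 112, 117], [103, 101, 105], [120, 116, 116], [121, 118, 119], [120, 116, 117], [118, 114, 116], [117, 111, 113], [105, 102, 105], [112, 145, 168], [120, 162, 199], [99, 134, 167], [116, 156, 185], [116, 113, 115]]
mat top [[480.6000061035156, 228.6999969482422], [483.6000061035156, 292.8999938964844], [425.3999938964844, 310.1000061035156], [416.70001220703125, 229.5]] 4337.5 
  W [[0.4896, -0.3564], [0.3206, -0.3571], [0.2785, -0.2028], [0.4909, -0.187]] c [ 0.3949 -0.2758] sides [0.1689 0.16   0.213  0.1694]
mat scene [[390.5, 281.79998779296875], [464.1000061035156, 311.2999877929
[... 1794 characters left out ...]
999969482422], [401.5, 227.1999969482422], [334.8999938964844, 241.10000610351562], [321.79998779296875, 178.39999389648438]] 4322.5 
  W [[0.6655, -0.1125], [0.4977, -0.1457], [0.4641, 0.0317], [0.6324, 0.0634]] c [ 0.5649 -0.0408] sides [0.171  0.1806 0.1713 0.179 ]
tray scene [[201.0, 353.0], [209.10000610351562, 353.0], [218.8000030517578, 361.8999938964844], [217.1999969482422, 378.70001220703125]] 191.5 
  W [[0.1473, 0.0998], [0.1548, 0.085], [0.1479, 0.0561], [0.1178, 0.0391]] c [0.142 0.07 ] sides [0.0166 0.0297 0.0346 0.0675]
   tri [ 0.393  -0.024   0.0851] 0.5341
   tri [ 0.3198 -0.0436  0.0455] 0.4018
   tri [ 0.3472  0.1111 -0.2463] 0.279
   tri [ 0.4737  0.1564 -0.3392] 0.4419
```

The first measurements hold up: the notebook sides come out at 0.138 x 0.193, the tray at 0.171 x 0.179 with its centre near (0.565,-0.041), and the mat spans x 0.32..0.49 and y -0.356..-0.185. Next I move the wrist camera over the tray.

Emit:
step_arm(
  steps=[
    [85,[-0.5,-0.3,-0.2],0.124],
    [85,[-0.95,-0.6,-0.2],0],
    [85,[-0.95,-0.6,-0.2],0],
    [85,[-0.95,-0.6,0],0],
    [85,[-0.95,-0.6,0],0],
    [85,[-0.95,-0.6,0],0],
    [85,[-0.95,-0.6,0],0],
    [85,[-0.95,-0.6,0],0],
    [85,[-0.95,-0.6,0],0],
    [85,[-0.95,-0.6,0],0],
  ],
)

```text
time_s: 0.93
eef_pos: [0.3289, 0.2488, 0.246]
ee_rot: [[-0.87, 0.494, -0.0], [0.494, 0.87, -0.0], [0.0, -0.001, -1.0]]
force: [1.1, 0.4, 0.3]
width: 0.0851
gripper_force: 0.0
```

```bash
cat > go.py <<'E'
import sys
from h import *
# args x y z heading(deg of tool y): remaining turn and shift (25 mm units) both before and after the turn
x,y,z,hd=map(float,sys.argv[1:5]);s=r.observe();R=np.array(s["ee_rot"])
h=np.degrees(np.arctan2(R[1,1],R[0,1]));t=(h-hd+90)%180-90
a=np.radians(h-t);Rn=np.array([[-np.sin(a),np.cos(a),0],[np.cos(a),np.sin(a),0],[0,0,-1]])
d=np.array([x,y,z])-s["eef_pos"]
print("t",round(s["time_s"],2),"pos",s["eef_pos"].round(4),"h",h.round(2),"j6",s["joint_positions"][5].round(1),"F",s["force"].round(1),"w",round(s["width"],4))
print("turn rad",np.radians(t).round(4),"units before turn",(R.T@d/.025).round(3),"after",(Rn.T@d/.025).round(3))
E
python3 go.py 0.553 0.0 0.25 10.7
```

```text
t 0.93 pos [0.3289 0.2488 0.246 ] h 60.4 j6 66.7 F [1.1 0.4 0.3] w 0.0851
turn rad 0.8675 units before turn [-12.712  -4.227  -0.16 ] after [-11.445   6.962  -0.16 ]
```

Emit:
step_arm(
  steps=[
    [85,[0,0,0],0.124],
    [85,[0,0,0],0.124],
    [85,[0,0,0],0.124],
    [85,[0,0,0],0.124],
    [85,[0,0,0],0.124],
    [85,[0,0,0],0.124],
    [85,[0,0,0],0.124],
    [85,[-0.5,0.3,0],0],
    [85,[-0.9,0.55,0],0],
    [85,[-0.9,0.55,0],0],
  ],
)

```text
time_s: 1.77
eef_pos: [0.3736, 0.1999, 0.246]
ee_rot: [[-0.187, 0.982, -0.001], [0.982, 0.187, -0.0], [-0.0, -0.001, -1.0]]
force: [0.1, -0.3, 0.6]
width: 0.085
gripper_force: 0.0
```

Emit:
step_arm(
  steps=[
    [85,[-0.9,0.55,0],0],
    [85,[-0.9,0.55,0],0],
    [85,[-0.9,0.55,0],0],
    [85,[-0.9,0.55,0],0],
    [85,[-0.9,0.55,0],0],
    [85,[-0.9,0.55,0],0],
    [85,[-0.9,0.55,0],0],
    [85,[-0.9,0.55,0],0],
    [85,[-0.9,0.55,0],0],
    [85,[0,0,0],0],
  ],
)

```text
time_s: 2.6
eef_pos: [0.5357, 0.0211, 0.2455]
ee_rot: [[-0.181, 0.983, 0.001], [0.983, 0.181, -0.002], [-0.002, 0.001, -1.0]]
force: [2.2, -0.0, -0.4]
width: 0.0849
gripper_force: 0.0
```

```bash
python3 go.py 0.553 0.0 0.25 10.7; python3 -c "
from h import *
T=wT();save('wrist','w1.png');np.save('w1.npy',T)"
```

```text
t 2.6 pos [0.5357 0.0211 0.2455] h 10.44 j6 81.9 F [ 2.2 -0.  -0.4] w 0.0849
turn rad -0.0046 units before turn [-0.955  0.526 -0.179] after [-0.957  0.522 -0.181]
```

View pics/w1.png

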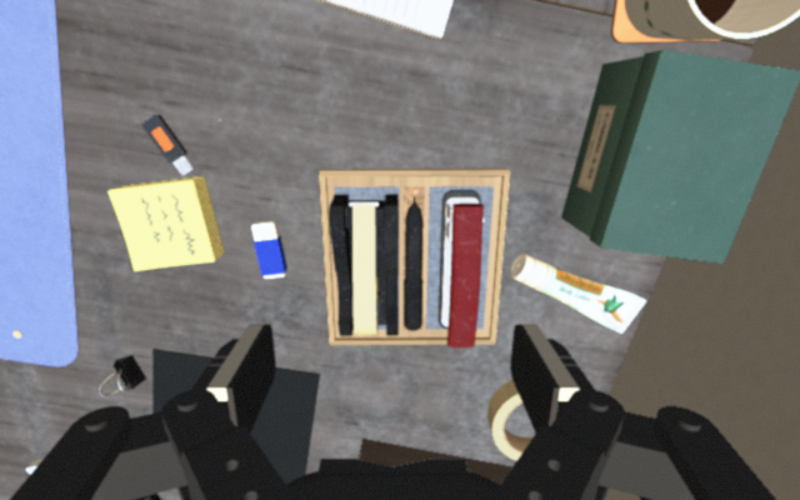

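The wrist view shows the tray at (320-510, 170-345), the dispenser at (365,265), the marker at (413,265) and the stapler at (462,270). I'll take a second wrist place for heights, and a scene crop to see which way round the dispenser stands.

Emit:
step_arm(
  steps=[
    [85,[-0.6,0.4,0],0.0],
    [85,[-0.9,0,0],0],
    [85,[-0.9,0,0],0],
    [85,[-0.9,0,0],0],
    [85,[0,0,0],0],
    [85,[0,0,0],0],
  ],
)

```text
time_s: 3.15
eef_pos: [0.5572, -0.0551, 0.2459]
ee_rot: [[-0.184, 0.983, -0.001], [0.983, 0.184, 0.001], [0.001, -0.001, -1.0]]
force: [0.1, -0.4, -0.5]
width: 0.0852
gripper_force: 0.0
```

```bash
python3 -c "
from h import *
T=wT();save('wrist','w2.png');np.save('w2.npy',T)
a=cv2.imread('pics/raw_scene0.png')[195:280,295:400];b=cv2.imread('pics/raw_w2.png')[60:290,230:430]
A=cv2.resize(a,None,fx=4,fy=4,interpolation=2);B=cv2.resize(b,None,fx=1.85,fy=1.85,interpolation=2)
C=np.zeros((430,800,3),np.uint8);C[:A.shape[0],:A.shape[1]]=A;C[:B.shape[0],424:424+B.shape[1]]=B[:430]
cv2.imwrite('pics/c2.png',C)"
```

```text
(no output)
```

View pics/c2.png

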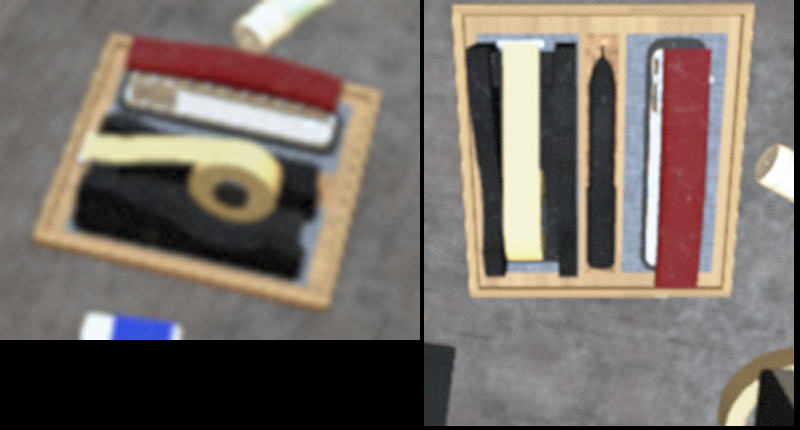

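The crop shows the dispenser's roll on the right (world -y) half and its cutter on the left (+y), so its own +y points to world +y and the grip spot is on the +y side. Now I triangulate from the two wrist places.

```bash
cat > m2.py <<'E'
from m import *
T={n:np.load(n+".npy") for n in("w1","w2")}
im={n:cv2.imread(f"pics/raw_{n}.png").astype(int) for n in T}
def masks(I):
    b,g,rr=I[...,0],I[...,1],I[...,2];mx=I.max(2);x=np.arange(640)[None,:]+0*b;y=np.arange(400)[:,None]+0*b
    wood=(rr>b+40)&(rr>120)&(g>b+12)&(g<rr-12)&(x>235)&(x<425)&(y<300)
    return dict(tray=wood,stapler=(rr>g+60)&(rr>b+60)&(g<70)&(x>300)&(x<430),marker=(mx<75)&(x>318)&(x<343)&(y<278),blade=(mx<75)&(x>255)&(x<318)&(y<278))
G={}
for k in("tray","stapler","marker","blade"):
    Q={}
    for n in im:
        m=masks(im[n])[k]
        if k in("tray","blade"):
            m=cv2.morphologyEx(m.astype(np.uint8),cv2.MORPH_OPEN,np.ones((2,2)));p=cv2.findNonZero(m)
            nb,l,st,ce=cv2.connectedComponentsWithStats(cv2.dilate(m,np.ones((5,5))));big=1+np.argmax(st[1:,4]);m2=(l==big)&(m>0)
            m=cv2.fillConvexPoly(np.zeros(m.shape,np.uint8),cv2.convexHull(cv2.findNonZero(m2.astype(np.uint8))),1)
        ys,xs=np.nonzero(m);q,a=quad(m,(float(np.median(xs)),float(np.median(ys))));Q[n]=q
        print(k,n,q.round(1).tolist(),a)
    if len(Q["w1"])!=len(Q["w2"]): continue
    key=lambda q:q[np.argsort(np.arctan2(*(q-q.mean(0)).T))]
    P=[]
    for p,q in zip(key(Q["w1"]),key(Q["w2"])):
        t,e=two(ray("wrist",*p,T["w1"]),ray("wrist",*q,T["w2"]));P.append(t);print("   ",t.round(4),round(e,4))
    P=np.array(P);print("  c",P.mean(0).round(4),"sides",np.linalg.norm(P-np.roll(P,-1,0),axis=1).round(4),"dirs",[np.degrees(np.arctan2(d[1],d[0])).round(1) for d in np.roll(P,-1,0)-P])
E
python3 m2.py
```

```text
tray w1 [[409.29998779296875, 136.0], [397.29998779296875, 276.0], [263.8999938964844, 276.0], [255.3000030517578, 136.0]] 20055.5
tray w2 [[409.70001220703125, 63.0], [396.5, 221.0], [255.1999969482422, 221.0], [245.1999969482422, 63.0]] 24144.5
    [0.4647 0.0341 0.0033] 0.0001
    [ 0.4994 -0.1455  0.0072] 0.0
    [ 0.6709 -0.112   0.0102] 0.0002
    [0.6384 0.0664 0.0055] 0.0
  c [ 0.5684 -0.0393  0.0065] sides [0.1829 0.1747 0.1814 0.1767] dirs [np.float64(-79.1), np.float64(11.0), np.float64(100.3), np.float64(-169.5)]
stapler w1 [[385.29998779296875, 165.0], [379.3999938964844, 276.3999938964844], [359.5, 277.29998779296875], [363.8999938964844, 165.0]] 2284.0
stapler w2 [[384.20001220703125, 87.0], [377.0, 214.0], [356.20001220703125, 214.0], [360.6000061035156, 87.0]] 2802.0
    [0.5871 0.0323 0.0462] 0.0002
    [ 0.6104 -0.0951  0.0565] 0.0001
    [ 0.6339 -0.0927  0.0517] 0.0004
    [0.6094 0.0364 0.0463] 0.0004
  c [ 0.6102 -0.0298  0.0502] sides [0.1299 0.0241 0.1315 0.0227] dirs [np.float64(-79.6), np.float64(6.0), np.float64(100.7), np.float64(-169.5)]
marker w1 [[336.
[... 385 characters left out ...]
8
  c [ 0.5677 -0.0427  0.0132] sides [0.1459 0.0707 0.1293 0.0322] dirs [np.float64(-78.7), np.float64(85.4), np.float64(101.2), np.float64(-106.4)]
blade w1 [[318.0, 154.5], [318.0, 270.8999938964844], [303.6000061035156, 260.0], [301.5, 164.5]] 1625.5
blade w2 [[312.0, 80.80000305175781], [312.0, 212.1999969482422], [295.29998779296875, 199.89999389648438], [293.29998779296875, 89.5999984741211]] 2106.0
    [0.5222 0.0175 0.0322] 0.0008
    [ 0.5445 -0.1015  0.0272] 0.0017
    [ 0.5655 -0.1132  0.027 ] 0.0003
    [0.5389 0.0293 0.02  ] 0.0001
  c [ 0.5428 -0.042   0.0266] sides [0.1212 0.024  0.1452 0.0238] dirs [np.float64(-79.4), np.float64(-29.3), np.float64(100.6), np.float64(-144.7)]
```

The tray centre is about (0.567,-0.040) with its x axis at 10.7° (sides 0.182 x 0.176). The stapler top is at (0.610,-0.030), z about 0.05, so it sits centred on the +x pad as expected. Next I go above the stapler.

```bash
python3 go.py 0.6105 -0.0315 0.038 10.7
```

```text
t 3.2 pos [ 0.5572 -0.0544  0.246 ] h 10.65 j6 73.7 F [ 0.3 -0.4 -0.6] w 0.0849
turn rad -0.0009 units before turn [0.499 2.274 8.319] after [0.506 2.266 8.321]
```

Emit:
step_arm(
  steps=[
    [50,[0.1,0.5,0],0],
    [50,[0.2,0.9,0.4],0],
    [50,[0.2,0.87,0.8],0],
    [50,[0,0,0.9],0],
    [50,[0,0,0.9],0],
    [50,[0,0,0.7],0],
    [50,[0,0,0.4],0],
    [50,[0,0,0],0],
    [50,[0,0,0],0],
  ],
)

```text
time_s: 3.95
eef_pos: [0.6109, -0.0314, 0.1439]
ee_rot: [[-0.186, 0.983, -0.001], [0.983, 0.186, 0.0], [0.0, -0.001, -1.0]]
force: [0.6, -0.2, 0.8]
width: 0.0501
gripper_force: 0.0
```

```bash
python3 go.py 0.6105 -0.0315 0.038 10.7; python3 -c "
from h import *
save('wrist','w3.png')"
```

```text
t 3.95 pos [ 0.6109 -0.0314  0.1439] h 10.72 j6 76.3 F [ 0.6 -0.2  0.8] w 0.0501
turn rad 0.0004 units before turn [-2.000e-03 -1.400e-02  4.236e+00] after [-0.    -0.017  4.236]
```

View pics/w3.png

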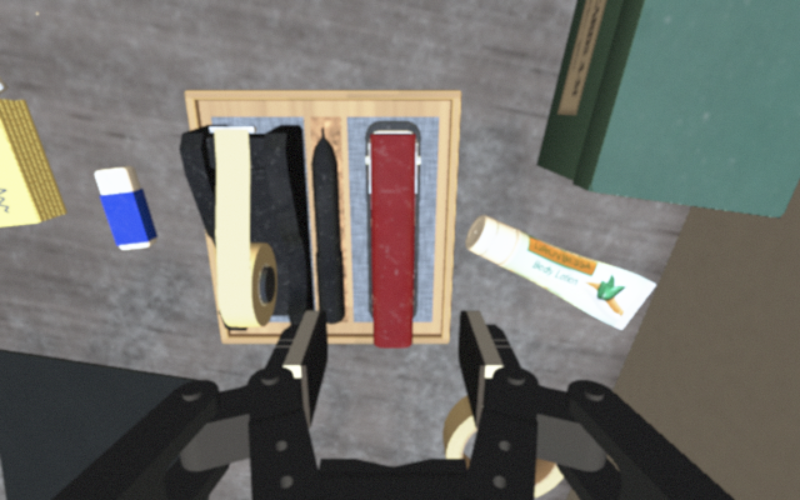

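The stapler (column 393) is midway between the fingers (columns 325 and 462), so I descend and grip.

Emit:
step_arm(
  steps=[
    [48,[0,0,0.5],0],
    [48,[0,0,0.9],0],
    [48,[0,0,0.9],0],
    [48,[0,0,0.8],0],
    [48,[0,0,0.6],0],
    [48,[0,0,0.4],0],
    [48,[0,0,0.14],0],
    [48,[0,0,0],0],
    [48,[0,0,0],0],
    [20,[0,0,0],0],
  ],
  grip_force=50,
)

```text
time_s: 4.83
eef_pos: [0.6127, -0.0324, 0.0393]
ee_rot: [[-0.185, 0.983, 0.003], [0.983, 0.185, -0.0], [-0.001, 0.003, -1.0]]
force: [0.7, 0.8, -0.6]
width: 0.0371
gripper_force: 0.0
```

Emit:
step_arm(
  steps=[
    [15,[0,0,0],0],
    [15,[0,0,0],0],
    [15,[0,0,0],0],
    [15,[0,0,0],0],
    [15,[0,0,0],0],
    [15,[0,0,-0.3],0],
    [15,[0,0,-0.3],0],
  ],
)

```text
time_s: 5.42
eef_pos: [0.6106, -0.0322, 0.0527]
ee_rot: [[-0.185, 0.983, -0.002], [0.983, 0.185, 0.0], [0.0, -0.002, -1.0]]
force: [0.5, -0.4, -3.0]
width: 0.0244
gripper_force: 49.7
```

Emit:
step_arm(
  steps=[
    [15,[0,0,-0.5],0],
    [15,[0,0,-0.8],0],
    [15,[0,0,-0.9],0],
    [15,[0,0,-0.9],0],
    [15,[0,0,-0.8],0],
    [15,[0,0,-0.4],0.06],
    [15,[0,-0.3,0],0.06],
    [15,[0,-0.7,0],0.06],
    [15,[0,-0.9,0],0.007],
    [15,[0,-0.9,0],0],
  ],
)

```text
time_s: 6.25
eef_pos: [0.5408, -0.0345, 0.1605]
ee_rot: [[0.001, 1.0, 0.0], [1.0, -0.001, -0.0], [-0.0, 0.0, -1.0]]
force: [-0.0, -0.6, -1.7]
width: 0.0245
gripper_force: 49.7
```

```bash
python3 go.py 0.448 -0.266 0.16 0
```

```text
t 6.25 pos [ 0.5408 -0.0345  0.1605] h -0.08 j6 86.4 F [-0.  -0.6 -1.7] w 0.0245
turn rad -0.0014 units before turn [-9.264 -3.7    0.021] after [-9.259 -3.713  0.021]
```

Emit:
step_arm(
  steps=[
    [15,[-0.2,-0.9,0],0],
    [15,[-0.5,-0.8,0],0],
    [15,[-0.9,-0.7,0],0],
    [15,[-0.9,-0.5,0],0],
    [15,[-0.9,0,0],0],
    [15,[-0.9,0,0],0],
    [15,[-0.9,0,0],0],
    [15,[-0.9,0,0],0],
    [15,[-0.9,0,0],0],
    [15,[-0.9,0,0],0],
  ],
)

```text
time_s: 7.08
eef_pos: [0.4685, -0.2329, 0.1607]
ee_rot: [[0.001, 1.0, 0.0], [1.0, -0.001, 0.0], [0.0, 0.0, -1.0]]
force: [0.2, -0.6, -3.3]
width: 0.0244
gripper_force: 49.8
```

Emit:
step_arm(
  steps=[
    [15,[-0.8,0,0],0],
    [15,[-0.5,0,0],0],
    [15,[-0.1,0,0],0],
    [15,[0,0,0],0],
    [15,[0,0,0],0],
  ],
)

```text
time_s: 7.5
eef_pos: [0.4684, -0.266, 0.1602]
ee_rot: [[0.001, 1.0, -0.001], [1.0, -0.001, 0.001], [0.001, -0.001, -1.0]]
force: [0.4, -0.5, -2.5]
width: 0.0242
gripper_force: 49.8
```

```bash
python3 go.py 0.448 -0.266 0.039 0
```

```text
t 7.5 pos [ 0.4684 -0.266   0.1602] h -0.04 j6 60.4 F [ 0.4 -0.5 -2.5] w 0.0242
turn rad -0.0007 units before turn [-0.006 -0.815  4.85 ] after [ 0.    -0.818  4.85 ]
```

Emit:
step_arm(
  steps=[
    [15,[0,-0.4,0.3],0],
    [15,[0,-0.4,0.8],0],
    [15,[0,0,0.9],0],
    [15,[0,0,0.9],0],
    [15,[0,0,0.8],0],
    [15,[0,0,0.6],0],
    [15,[0,0,0.35],0],
    [15,[0,0,0.15],0],
    [15,[0,0,0.07],0],
    [15,[0,0,0.03],0],
  ],
)

```text
time_s: 8.33
eef_pos: [0.4491, -0.2665, 0.0384]
ee_rot: [[0.0, 1.0, 0.0], [1.0, -0.0, 0.0], [0.0, 0.0, -1.0]]
force: [-0.5, 0.9, -1.2]
width: 0.0245
gripper_force: 50.0
```

Emit:
step_arm(
  steps=[
    [15,[0,0,0],0],
    [15,[0,0,0],0],
  ],
)

```text
time_s: 8.5
eef_pos: [0.4497, -0.2674, 0.0387]
ee_rot: [[0.001, 1.0, 0.002], [1.0, -0.001, -0.001], [-0.001, 0.002, -1.0]]
force: [-0.2, -1.1, -1.9]
width: 0.0243
gripper_force: 49.8
```

Force is still about -2 N, so it isn't resting yet. I lower 1.5 mm more, release and go up.

Emit:
step_arm(
  steps=[
    [15,[0,0,0.04],0],
    [15,[0,0,0.02],0],
    [15,[0,0,0],0],
    [30,[0,0,0],0],
    [46,[0,0,0],0],
    [46,[0,0,0],0],
    [46,[0,0,-0.2],0],
    [46,[0,0,-0.5],0],
    [46,[0,0,-0.9],0],
    [46,[0,0,-0.9],0],
  ],
)

```text
time_s: 9.33
eef_pos: [0.448, -0.2664, 0.099]
ee_rot: [[0.001, 1.0, -0.002], [1.0, -0.001, 0.001], [0.001, -0.002, -1.0]]
force: [-0.1, -0.0, 1.1]
width: 0.0457
gripper_force: 0.0
```

Emit:
step_arm(
  steps=[
    [46,[0,0,-0.9],0],
    [46,[0,0,-0.9],0],
    [80,[0,0,-0.6],0],
    [80,[0.4,0,-0.2],0],
    [80,[0.9,0,0],-0.06],
    [80,[0.9,0,0],-0.06],
    [80,[0.9,0,0],-0.06],
    [80,[0.9,0,0],-0.007],
    [80,[0.9,0,0],0],
    [80,[0.9,0,0],0],
  ],
)

```text
time_s: 10.17
eef_pos: [0.4313, -0.1214, 0.1631]
ee_rot: [[-0.185, 0.983, -0.001], [0.983, 0.185, 0.001], [0.001, -0.001, -1.0]]
force: [-0.3, -0.8, 0.3]
width: 0.0799
gripper_force: 0.0
```

```bash
python3 - <<'E'
import numpy as np
c=np.array([.567,-.040]);u=np.radians(10.7);X=np.array([np.cos(u),np.sin(u)]);Y=np.array([-X[1],X[0]])
print(c-.044*X,c-.044*X+.028*Y)
E
python3 go.py 0.5186 -0.0207 0.16 10.7
```

```text
[ 0.52376504 -0.04816933] [ 0.51856637 -0.02065617]
t 10.17 pos [ 0.4313 -0.1214  0.1631] h 10.66 j6 63.6 F [-0.3 -0.8  0.3] w 0.0799
turn rad -0.0006 units before turn [3.314 4.176 0.121] after [3.312 4.178 0.123]
```

Emit:
step_arm(
  steps=[
    [78,[0.8,0.9,0],0],
    [78,[0.7,0.9,0],0],
    [78,[0.7,0.9,0],0],
    [78,[0.6,0.8,0],0],
    [78,[0.3,0.5,0.1],0],
    [78,[0.2,0.1,0],0],
    [78,[0,0,0],0],
    [78,[0,0,0],0],
  ],
)

```text
time_s: 10.83
eef_pos: [0.5165, -0.0235, 0.1607]
ee_rot: [[-0.185, 0.983, -0.002], [0.983, 0.185, -0.0], [-0.0, -0.002, -1.0]]
force: [-0.7, 0.1, -0.1]
width: 0.0777
gripper_force: 0.0
```

```bash
python3 go.py 0.5186 -0.0207 0.03 10.7; python3 -c "
from h import *
save('wrist','w4.png');save('scene','s4.png')"
```

```text
t 10.83 pos [ 0.5165 -0.0235  0.1607] h 10.66 j6 76.8 F [-0.7  0.1 -0.1] w 0.0777
turn rad -0.0007 units before turn [0.095 0.114 5.228] after [0.095 0.102 5.229]
```

View pics/w4.png

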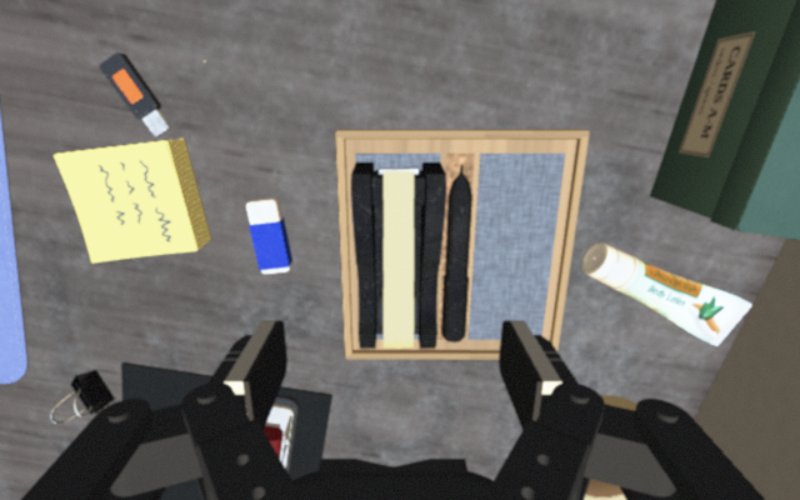

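View pics/s4.png

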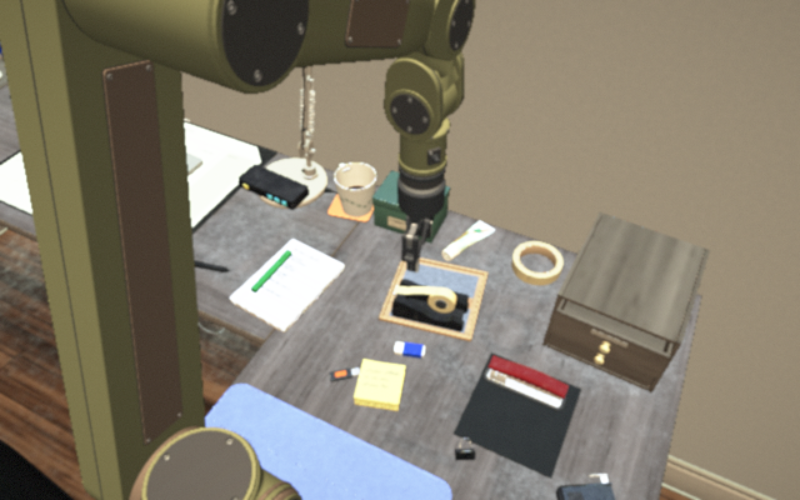

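Both pictures look right. The stapler stands on the mat at scene (527,380), and the dispenser is centred near column 399 between the fingers, 2-3 mm off as computed. Before I descend I check how far back the fingertips stand at this opening.

```bash
python3 - <<'E'
from h import *
T=np.array(r.camera_info("wrist")["tool_from_camera"])
for w in(.050,.078):
  for z in(0,-.004,-.008,-.012):
    print(w,z,[ (proj("wrist",(x,s*w/2,z),T)*1.25).round(0).tolist() for x in(.011,) for s in(-1,1)])
E
```

```text
0.05 0 [[327.0, 305.0], [458.0, 305.0]]
0.05 -0.004 [[325.0, 310.0], [460.0, 310.0]]
0.05 -0.008 [[324.0, 315.0], [461.0, 315.0]]
0.05 -0.012 [[322.0, 321.0], [463.0, 321.0]]
0.078 0 [[290.0, 305.0], [495.0, 305.0]]
0.078 -0.004 [[288.0, 310.0], [497.0, 310.0]]
0.078 -0.008 [[285.0, 315.0], [500.0, 315.0]]
0.078 -0.012 [[283.0, 321.0], [503.0, 321.0]]
```

Fingertips stand about 10 mm back at 78 mm opening, so about 6 mm at 58. That puts TCP z at 0.0245 for tips at 0.030.

Emit:
step_arm(
  steps=[
    [76,[0.1,0.1,0.4],0],
    [76,[0,0,0.9],0],
    [76,[0,0,0.9],0],
    [76,[0,0,0.9],0],
    [76,[0,0,0.9],0],
    [76,[0,0,0.7],0],
    [76,[0,0,0.45],0],
    [76,[0,0,0.2],0],
    [76,[0,0,0.1],0],
    [76,[0,0,0],0],
  ],
  grip_force=80,
)

```text
time_s: 11.77
eef_pos: [0.5196, -0.0206, 0.0247]
ee_rot: [[-0.184, 0.983, -0.001], [0.983, 0.184, -0.0], [0.0, -0.001, -1.0]]
force: [0.1, 0.5, 0.4]
width: 0.0763
gripper_force: 0.0
```

Emit:
step_arm(
  steps=[
    [65,[0,0,0],0],
    [50,[0,0,0],0],
    [45,[0,0,0],0],
    [45,[0,0,0],0],
    [45,[0,0,0],0],
    [45,[0,0,0],0],
  ],
)

```text
time_s: 12.27
eef_pos: [0.5207, -0.0205, 0.0264]
ee_rot: [[-0.185, 0.983, 0.002], [0.983, 0.185, -0.0], [-0.001, 0.002, -1.0]]
force: [-1.0, -0.6, 5.9]
width: 0.0562
gripper_force: 85.7
```

Emit:
step_arm(
  steps=[
    [45,[0,0,-0.2],0],
    [45,[0,0,-0.3],0],
    [45,[0,0,-0.5],0],
    [45,[0,0,-0.7],0],
    [45,[0,0,-0.7],0],
    [45,[0,0,-0.7],0],
    [45,[0,0,-0.7],0],
    [45,[0,0,-0.5],0],
    [45,[0,0,-0.3],0],
    [45,[0,0,0],0],
  ],
)

```text
time_s: 13.1
eef_pos: [0.521, -0.0203, 0.1419]
ee_rot: [[-0.185, 0.983, 0.003], [0.983, 0.185, -0.0], [-0.001, 0.003, -1.0]]
force: [0.4, 1.0, -3.9]
width: 0.0563
gripper_force: 86.0
```

```bash
python3 go.py 0.362 -0.238 0.14 0; python3 -c "
from h import *
save('wrist','w5.png')"
```

```text
t 13.1 pos [ 0.521  -0.0203  0.1419] h 10.66 j6 77.1 F [ 0.4  1.  -3.9] w 0.0563
turn rad 0.1861 units before turn [-7.382 -7.863  0.054] after [-8.709 -6.362  0.074]
```

View pics/w5.png

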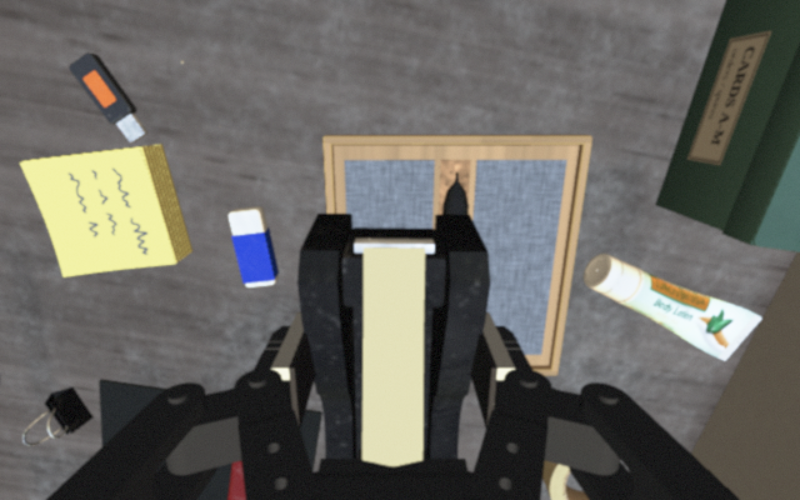

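The dispenser (300-490, 215-470) is held level, and the marker is still on the strip at (457,195). Carrying it to the mat.

Emit:
step_arm(
  steps=[
    [45,[0,-0.3,0],0.06],
    [45,[0,-0.6,0],0.06],
    [45,[0,-0.8,0],0.06],
    [45,[-0.3,-0.8,0],0.006],
    [45,[-0.6,-0.8,0],0],
    [45,[-0.8,-0.8,0],0],
    [45,[-0.8,-0.8,0],0],
    [45,[-0.8,-0.7,0],0],
    [45,[-0.8,-0.5,0],0],
    [45,[-0.8,-0.2,0],0],
  ],
)

```text
time_s: 13.98
eef_pos: [0.3589, -0.1472, 0.1387]
ee_rot: [[0.0, 1.0, -0.005], [1.0, -0.0, 0.002], [0.002, -0.005, -1.0]]
force: [-0.1, -0.1, -4.6]
width: 0.0559
gripper_force: 86.0
```

Emit:
step_arm(
  steps=[
    [45,[-0.8,0,0],0],
    [45,[-0.8,0,0],0],
    [45,[-0.8,0,0],0],
    [45,[-0.7,0,0],0],
    [45,[-0.4,0,0],0],
    [45,[0,0,0],0],
    [45,[0,0,0],0],
  ],
)

```text
time_s: 14.57
eef_pos: [0.3621, -0.2344, 0.1393]
ee_rot: [[0.001, 1.0, -0.001], [1.0, -0.001, 0.002], [0.002, -0.001, -1.0]]
force: [-0.0, 0.6, -4.9]
width: 0.0559
gripper_force: 86.0
```

```bash
python3 go.py 0.362 -0.238 0.0265 0
```

```text
t 14.57 pos [ 0.3621 -0.2344  0.1393] h -0.05 j6 57.1 F [-0.   0.6 -4.9] w 0.0559
turn rad -0.0009 units before turn [-1.510e-01  4.000e-03  4.511e+00] after [-1.430e-01 -2.000e-03  4.511e+00]
```

Emit:
step_arm(
  steps=[
    [45,[-0.14,0,0.4],0],
    [45,[0,0,0.8],0],
    [45,[0,0,0.9],0],
    [45,[0,0,0.9],0],
    [45,[0,0,0.7],0],
    [45,[0,0,0.4],0],
    [45,[0,0,0.2],0],
    [45,[0,0,0.1],0],
    [45,[0,0,0.05],0],
    [45,[0,0,0],0],
  ],
)

```text
time_s: 15.4
eef_pos: [0.3632, -0.2384, 0.0292]
ee_rot: [[-0.001, 1.0, 0.001], [1.0, 0.001, -0.0], [-0.0, 0.001, -1.0]]
force: [-0.3, -0.6, -4.4]
width: 0.0557
gripper_force: 85.9
```

Emit:
step_arm(
  steps=[
    [45,[0,0,0.04],0],
    [45,[0,0,0.03],0],
    [45,[0,0,0],0],
  ],
)

```text
time_s: 15.65
eef_pos: [0.3631, -0.2387, 0.0274]
ee_rot: [[0.0, 1.0, 0.001], [1.0, -0.0, -0.001], [-0.001, 0.001, -1.0]]
force: [0.2, -0.1, -3.8]
width: 0.0559
gripper_force: 85.9
```

Emit:
step_arm(
  steps=[
    [45,[0,0,0.05],0],
    [45,[0,0,0.03],0],
    [45,[0,0,0],0],
  ],
)

```text
time_s: 15.9
eef_pos: [0.363, -0.2387, 0.0254]
ee_rot: [[0.0, 1.0, 0.001], [1.0, -0.0, -0.0], [-0.0, 0.001, -1.0]]
force: [-1.4, 0.2, 1.6]
width: 0.0563
gripper_force: 86.5
```

Emit:
step_arm(
  steps=[
    [45,[0,0,0.03],0],
    [45,[0,0,0],0],
  ],
)

```text
time_s: 16.07
eef_pos: [0.363, -0.2387, 0.0254]
ee_rot: [[0.0, 1.0, 0.001], [1.0, -0.0, -0.0], [-0.0, 0.001, -1.0]]
force: [-2.7, 2.5, 9.7]
width: 0.0558
gripper_force: 87.7
```

Emit:
step_arm(
  steps=[
    [65,[0,0,0],0],
    [76,[0,0,0],0],
    [76,[0,0,0],0],
    [76,[0,0,-0.2],0],
    [76,[0,0,-0.5],0],
    [76,[0,0,-0.9],0],
    [76,[0,0,-0.9],0],
    [76,[0,0,-0.9],0],
    [76,[0,0,-0.9],0],
    [76,[0,0,-0.6],0],
  ],
)

```text
time_s: 16.9
eef_pos: [0.3635, -0.239, 0.1492]
ee_rot: [[0.0, 1.0, 0.002], [1.0, -0.0, -0.002], [-0.002, 0.002, -1.0]]
force: [0.3, -0.6, 0.0]
width: 0.0757
gripper_force: 0.0
```

Emit:
step_arm(
  steps=[
    [50,[0.5,0.5,0],-0.06],
    [50,[0.7,0.8,0],-0.06],
    [50,[0.7,0.9,0],-0.06],
    [50,[0.7,0.9,0],-0.006],
    [50,[0.8,0.9,0],0],
    [50,[0.8,0.9,0],0],
    [50,[0.8,0.9,0],0],
    [50,[0.6,0.9,0],0],
    [50,[0.3,0.6,0],0],
    [50,[0,0,0],0],
  ],
)

```text
time_s: 17.73
eef_pos: [0.5246, -0.0634, 0.1471]
ee_rot: [[-0.188, 0.982, 0.003], [0.982, 0.188, 0.001], [-0.0, 0.003, -1.0]]
force: [-0.4, 1.6, -0.3]
width: 0.05
gripper_force: 0.0
```

```bash
python3 go.py 0.567 -0.040 0.15 10.7; python3 -c "
from h import *
save('top','top6.png');save('scene','s6.png')
a=cv2.imread('pics/raw_top6.png')[120:310,200:500];cv2.imwrite('pics/c6.png',cv2.resize(a,None,fx=2.66,fy=2.66))"
```

```text
t 17.73 pos [ 0.5246 -0.0634  0.1471] h 10.86 j6 72.2 F [-0.4  1.6 -0.3] w 0.05
turn rad 0.0028 units before turn [ 0.601  1.843 -0.11 ] after [ 0.607  1.841 -0.116]
```

View pics/c6.png

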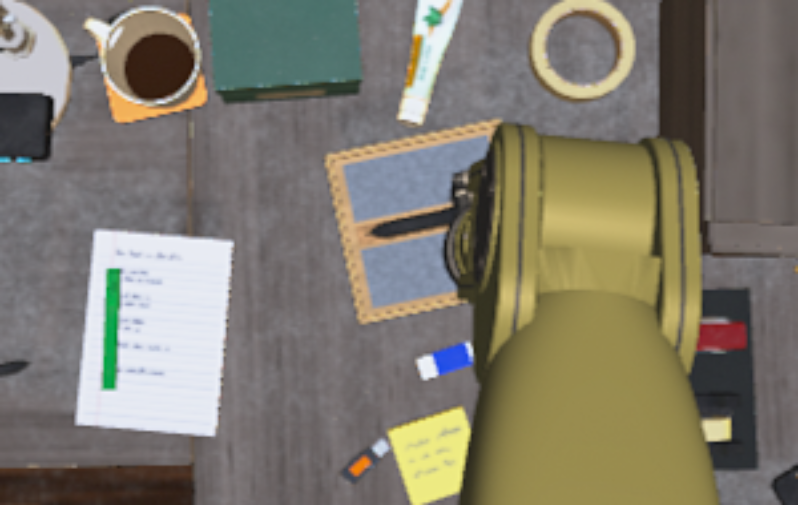

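The stapler (722,335) and dispenser (716,430) stand on the mat, and the marker is untouched at (410,222). I go above the marker, then measure it with the wrist camera.

Emit:
step_arm(
  steps=[
    [45,[0.2,0.5,0],0.003],
    [45,[0.2,0.7,0],0],
    [45,[0.2,0.5,0],0],
    [45,[0,0.14,0],0],
    [45,[0,0,0],0],
    [45,[0,0,0],0],
  ],
)

```text
time_s: 18.33
eef_pos: [0.5626, -0.0432, 0.1466]
ee_rot: [[-0.181, 0.983, -0.002], [0.983, 0.181, -0.0], [-0.0, -0.002, -1.0]]
force: [-0.3, -0.2, 0.1]
width: 0.0451
gripper_force: 0.0
```

```bash
python3 - <<'E'
from m import *
T=wT();im=r.camera("wrist")[:,:,::-1].astype(int);cv2.imwrite("pics/raw_w7.png",im)
m=np.zeros((400,640),np.uint8)
y,x=np.mgrid[:400,:640]
for z in(.014,):
    p=(proj("wrist",(.567,-.04,z),T));print(p)
m=((im.max(2)<70)&(abs(x-314)<35)&(y<255)).astype(np.uint8)
n,l,st,ce=cv2.connectedComponentsWithStats(m);k=1+np.argmax(st[1:,4]);print(st[k],ce[k])
pts=cv2.findNonZero((l==k).astype(np.uint8));rc=cv2.minAreaRect(pts);b=cv2.boxPoints(rc);print(rc)
P=np.array([onz("wrist",*q,.014,T) for q in b]);print(P.round(4),P.mean(0).round(4),np.linalg.norm(P-np.roll(P,1,0),axis=1).round(4))
w=(im[...,2]>im[...,0]+40)&(im[...,2]>120)
for row in(120,150,180,210):
    xs=np.nonzero(l[row]==k)[0]; print(row,xs.min() if len(xs) else None,xs.max() if len(xs) else None,[onz("wrist",c,row,.014,T).round(4)[:2].tolist() for c in ((xs.min(),xs.max()) if len(xs) else ())])
E
python3 go.py 0.567 -0.040 0.008 10.7
```

```text
[320.12178332 182.71880188]
[ 311  106   20  148 2554] [320.49060298 182.75254503]
((320.5, 179.5), (147.0, 19.0), 90.0)
[[ 0.5479  0.0216  0.014 ]
 [ 0.5628  0.0243  0.014 ]
 [ 0.5887 -0.105   0.014 ]
 [ 0.5714 -0.1082  0.014 ]] [ 0.5677 -0.0418  0.014 ] [0.1319 0.0152 0.1319 0.0176]
120 313 328 [[0.5514, 0.0111], [0.5634, 0.0133]]
150 312 329 [[0.555, -0.0133], [0.569, -0.0107]]
180 312 329 [[0.5597, -0.0389], [0.5741, -0.0362]]
210 311 330 [[0.5638, -0.0662], [0.5803, -0.0632]]
t 18.38 pos [ 0.5624 -0.0432  0.1467] h 10.43 j6 75.2 F [ 0.5  0.6 -0.2] w 0.0452
turn rad -0.0048 units before turn [0.092 0.211 5.547] after [0.091 0.203 5.547][ WARN:0@1.241] global loadsave.cpp:1063 imwrite_ Unsupported depth image for selected encoder is fallbacked to CV_8U.
```

The marker centre measures (0.567,-0.041), as expected. Descend, grip and lift.

Emit:
step_arm(
  steps=[
    [45,[0.09,0.2,0.4],-0.004],
    [45,[0,0,0.9],0],
    [45,[0,0,0.9],0],
    [45,[0,0,0.9],0],
    [45,[0,0,0.9],0],
    [45,[0,0,0.8],0],
    [45,[0,0,0.5],0],
    [45,[0,0,0.2],0],
    [45,[0,0,0.03],0],
    [30,[0,0,0],0],
  ],
  grip_force=25,
)

```text
time_s: 19.22
eef_pos: [0.5682, -0.0394, 0.0085]
ee_rot: [[-0.186, 0.983, -0.0], [0.983, 0.186, -0.0], [0.0, -0.0, -1.0]]
force: [0.1, 0.2, 1.0]
width: 0.0343
gripper_force: 0.0
```

Emit:
step_arm(
  steps=[
    [10,[0,0,0],0],
    [10,[0,0,0],0],
    [10,[0,0,0],0],
    [10,[0,0,0],0],
    [10,[0,0,0],0],
    [10,[0,0,-0.2],0],
    [10,[0,0,-0.4],0],
    [10,[0,0,-0.7],0],
    [10,[0,0,-0.8],0],
    [10,[0,0,-0.8],0],
  ],
)

```text
time_s: 20.05
eef_pos: [0.5677, -0.0392, 0.0821]
ee_rot: [[-0.186, 0.983, -0.001], [0.983, 0.186, 0.0], [0.0, -0.001, -1.0]]
force: [0.1, -0.2, 0.6]
width: 0.0178
gripper_force: 25.8
```

Emit:
step_arm(
  steps=[
    [10,[0,0,-0.7],-0.12],
    [10,[0,0,-0.6],-0.12],
    [10,[0,0,-0.4],-0.12],
    [10,[0,0,-0.2],-0.12],
    [10,[0,0,0],-0.12],
    [10,[0,0,0],-0.12],
    [10,[0,0,0],-0.12],
    [10,[0,0,0],-0.12],
    [10,[0,0,0],-0.12],
    [10,[0,0,0],-0.12],
  ],
)

```text
time_s: 20.88
eef_pos: [0.5681, -0.0392, 0.1292]
ee_rot: [[-0.984, 0.177, -0.0], [0.177, 0.984, 0.0], [0.0, 0.0, -1.0]]
force: [-1.3, -0.2, -0.5]
width: 0.0179
gripper_force: 25.8
```

```bash
python3 go.py 0.4555 0.198 0.13 84
```

```text
t 20.88 pos [ 0.5681 -0.0392  0.1292] h 79.81 j6 6.2 F [-1.3 -0.2 -0.5] w 0.0179
turn rad -0.0731 units before turn [ 6.111  8.542 -0.032] after [ 5.471  8.966 -0.033]
```

Emit:
step_arm(
  steps=[
    [10,[0,0,0],-0.073],
    [10,[0.3,0.5,0],0],
    [10,[0.55,0.9,0],0],
    [10,[0.55,0.9,0],0],
    [10,[0.55,0.9,0],0],
    [10,[0.55,0.9,0],0],
    [10,[0.55,0.9,0],0],
    [10,[0.55,0.9,0],0],
    [10,[0.55,0.9,0],0],
    [10,[0.55,0.9,0],0],
  ],
)

```text
time_s: 21.72
eef_pos: [0.4713, 0.1666, 0.1291]
ee_rot: [[-0.994, 0.112, -0.0], [0.112, 0.994, 0.0], [0.0, 0.0, -1.0]]
force: [0.9, 0.4, 0.3]
width: 0.0183
gripper_force: 25.8
```

Emit:
step_arm(
  steps=[
    [10,[0.5,0.8,0],0],
    [10,[0.2,0.4,0],0],
    [10,[0,0,0],0],
    [10,[0,0,0],0],
  ],
)

```text
time_s: 22.05
eef_pos: [0.4586, 0.1971, 0.1288]
ee_rot: [[-0.994, 0.11, 0.0], [0.11, 0.994, -0.001], [-0.0, -0.0, -1.0]]
force: [0.3, -0.0, 0.3]
width: 0.018
gripper_force: 25.8
```

```bash
python3 go.py 0.4555 0.198 0.021 84; python3 -c "
from h import *
T=wT();np.save('w8.npy',T);save('wrist','w8.png')"
```

```text
t 22.05 pos [0.4586 0.1971 0.1288] h 83.7 j6 29.6 F [ 0.3 -0.   0.3] w 0.018
turn rad -0.0052 units before turn [0.128 0.026 4.313] after [0.126 0.024 4.313]
```

View pics/w8.png

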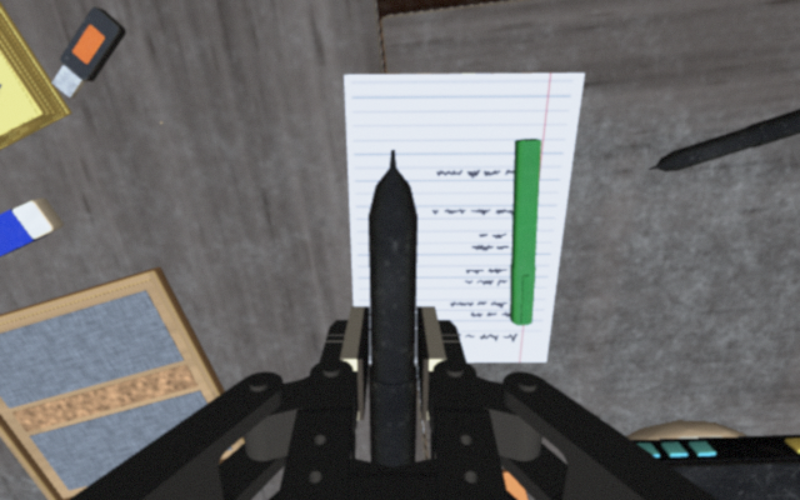

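The marker is held over the free half of the notebook (tip at (393,165)), with the highlighter clear at (525,230). I lower it, release and rise.

Emit:
step_arm(
  steps=[
    [10,[0.1,0,0.4],0],
    [10,[0,0,0.8],0],
    [10,[0,0,0.9],0],
    [10,[0,0,0.9],0],
    [10,[0,0,0.8],0],
    [10,[0,0,0.4],0],
    [10,[0,0,0.15],0],
    [10,[0,0,0.08],0],
    [10,[0,0,0.04],0],
    [10,[0,0,0],0],
  ],
)

```text
time_s: 22.93
eef_pos: [0.4565, 0.196, 0.0177]
ee_rot: [[-0.994, 0.112, -0.0], [0.112, 0.994, -0.001], [0.0, -0.001, -1.0]]
force: [-0.2, 0.4, -0.9]
width: 0.0181
gripper_force: 25.8
```

Emit:
step_arm(
  steps=[
    [10,[0,0,0.02],0],
    [20,[0,0,0],0],
    [40,[0,0,0],0],
    [40,[0,0,0],0],
    [40,[0,0,-0.1],0],
    [40,[0,0,-0.4],0],
    [40,[0,0,-0.8],0],
    [40,[0,0,-0.9],0],
    [40,[0,0,-0.9],0],
    [40,[0,0,-0.9],0],
  ],
)

```text
time_s: 23.77
eef_pos: [0.4561, 0.197, 0.1174]
ee_rot: [[-0.994, 0.111, -0.0], [0.111, 0.994, -0.0], [0.0, -0.0, -1.0]]
force: [0.6, -0.2, 0.2]
width: 0.04
gripper_force: 0.0
```

```bash
python3 - <<'E'
from m import *
def g(f,T):
    I=cv2.imread(f).astype(int) if isinstance(f,str) else f.astype(int);b,gg,rr=I[...,0],I[...,1],I[...,2]
    m=((gg>b+30)&(gg>rr+40)).astype(np.uint8);x=np.arange(640)[None]+0*m
    m[x>520]=0
    n,l,st,ce=cv2.connectedComponentsWithStats(m);k=1+np.argmax(st[1:,4]);rc=cv2.minAreaRect(cv2.findNonZero((l==k).astype(np.uint8)));b4=cv2.boxPoints(rc)
    P=np.array([onz("wrist",*q,.024,T) for q in b4]);e=P-np.roll(P,1,0);L=np.linalg.norm(e,axis=1);d=e[np.argmax(L)]
    print(rc,"c",P.mean(0).round(4),"sides",L.round(4),"head",np.degrees(np.arctan2(d[1],d[0])).round(2));return b4
a=g("pics/raw_w8.png",np.load("w8.npy"))
T=wT();im=r.camera("wrist")[:,:,::-1];cv2.imwrite("pics/raw_w9.png",im);b=g(im,T)
f=lambda q:q[np.argsort(q[:,1])]
A,B=f(a),f(b)
print("tri mid-ends",[two(ray("wrist",*A[i:i+2].mean(0),np.load("w8.npy")),ray("wrist",*B[i:i+2].mean(0),T)) for i in(0,2)])
E
python3 go.py 0.4631 0.278 0.12 84; cp pics/raw_w9.png pics/w9.png
```

```text
((419.3971862792969, 185.36508178710938), (18.982067108154297, 147.5996856689453), 2.4895527362823486) c [0.465  0.2807 0.024 ] sides [0.016  0.1204 0.0138 0.1208] head -2.4
((424.00677490234375, 192.75994873046875), (19.54473304748535, 152.49693298339844), 2.752485513687134) c [0.465  0.2807 0.024 ] sides [0.0159 0.1204 0.0136 0.1208] head -2.43
tri mid-ends [(array([0.40467183, 0.28343393, 0.02506449]), np.float64(1.4201431418693811e-05)), (array([0.52489466, 0.27741355, 0.02456818]), np.float64(9.663849217138751e-05))]
t 23.82 pos [0.4589 0.1982 0.1216] h 83.65 j6 29.7 F [0.9 0.8 2.2] w 0.0399
turn rad -0.006 units before turn [0.186 3.191 0.075] after [0.166 3.192 0.065]
```

View pics/w9.png

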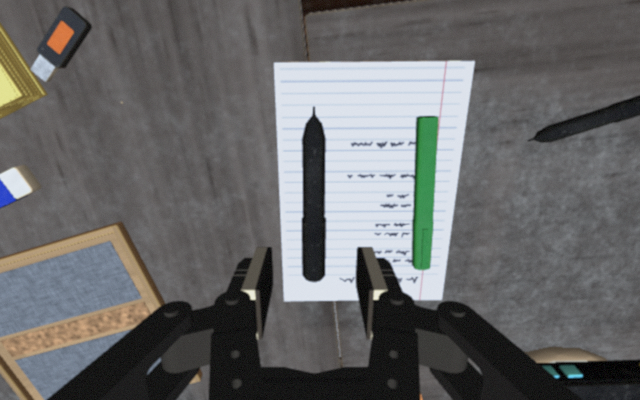

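The marker lies flat on the notebook at (313,200). The highlighter centre is (0.465,0.280), top z 0.0248, heading -2.7°, length 0.120. Next I grip it.

```bash
python3 go.py 0.465 0.2803 0.0145 87.2
```

```text
t 23.82 pos [0.4589 0.1982 0.1216] h 83.65 j6 29.7 F [0.9 0.8 2.2] w 0.0399
turn rad -0.0619 units before turn [0.146 3.276 4.296] after [-0.084  3.292  4.285]
```

Emit:
step_arm(
  steps=[
    [40,[0,0.4,0],-0.062],
    [40,[0,0.8,0],0],
    [40,[0,0.9,0],0],
    [40,[0,0.8,0],0],
    [40,[-0.08,0.39,0],0],
    [40,[0,0,0.5],0],
    [40,[0,0,0.9],0],
    [40,[0,0,0.9],0],
    [40,[0,0,0],0],
    [40,[0,0,0],0],
  ],
)

```text
time_s: 24.65
eef_pos: [0.4617, 0.278, 0.0578]
ee_rot: [[-0.999, 0.049, -0.003], [0.049, 0.999, -0.002], [0.003, -0.002, -1.0]]
force: [0.5, 0.1, 0.3]
width: 0.0401
gripper_force: 0.0
```

```bash
python3 go.py 0.465 0.2803 0.0145 87.2
```

```text
t 24.65 pos [0.4617 0.278  0.0578] h 87.19 j6 33.9 F [0.5 0.1 0.3] w 0.0401
turn rad -0.0001 units before turn [-0.132  0.102  1.732] after [-0.127  0.098  1.732]
```

Emit:
step_arm(
  steps=[
    [40,[-0.13,0.1,0.4],0],
    [40,[0,0,0.6],0],
    [40,[0,0,0.4],0],
    [40,[0,0,0.2],0],
    [40,[0,0,0.1],0],
    [40,[0,0,0],0],
    [20,[0,0,0],0],
    [8,[0,0,0],0],
    [8,[0,0,0],0],
    [8,[0,0,0],0],
  ],
)

```text
time_s: 25.48
eef_pos: [0.4669, 0.2818, 0.017]
ee_rot: [[-0.999, 0.049, 0.001], [0.049, 0.999, 0.001], [-0.001, 0.001, -1.0]]
force: [-0.3, -1.0, 2.2]
width: 0.0139
gripper_force: 26.2
```

Emit:
step_arm(
  steps=[
    [8,[0,0,0],0],
    [8,[0,0,0],0],
    [8,[0,0,0],0],
    [8,[0,0,-0.2],0],
    [8,[0,0,-0.5],0],
    [8,[0,0,-0.8],0],
    [8,[0,0,-0.9],0],
    [8,[0,0,-0.9],0],
    [8,[0,0,-0.8],0],
    [8,[0,0,-0.4],0],
  ],
)

```text
time_s: 26.32
eef_pos: [0.4672, 0.2819, 0.1313]
ee_rot: [[-0.999, 0.049, 0.003], [0.049, 0.999, 0.001], [-0.003, 0.002, -1.0]]
force: [-0.1, 0.1, 0.8]
width: 0.0144
gripper_force: 25.8
```

```bash
python3 go.py 0.567 -0.04 0.13 10.7
```

```text
t 26.32 pos [0.4672 0.2819 0.1313] h 87.2 j6 33.9 F [-0.1  0.1  0.8] w 0.0144
turn rad 1.3352 units before turn [ -4.616 -12.667   0.042] after [-13.395   1.532   0.051]
```

Emit:
step_arm(
  steps=[
    [8,[-0.15,-0.5,0],0],
    [8,[-0.33,-0.9,0],0],
    [8,[-0.33,-0.9,0],0],
    [8,[-0.33,-0.9,0],0],
    [8,[-0.33,-0.9,0],0],
    [8,[-0.33,-0.9,0],0],
    [8,[-0.33,-0.9,0],0],
    [8,[-0.33,-0.9,0],0],
    [8,[-0.33,-0.9,0],0],
    [8,[-0.33,-0.9,0],0],
  ],
)

```text
time_s: 27.15
eef_pos: [0.5325, 0.0607, 0.1272]
ee_rot: [[-0.999, 0.049, -0.003], [0.049, 0.999, -0.001], [0.003, -0.001, -1.0]]
force: [-0.1, 0.3, 0.9]
width: 0.0143
gripper_force: 25.8
```

Emit:
step_arm(
  steps=[
    [8,[-0.33,-0.9,0],0],
    [8,[-0.33,-0.9,0],0],
    [8,[-0.33,-0.9,0],0],
    [8,[-0.33,-0.9,0],0],
    [8,[-0.2,-0.5,0],0.121],
    [8,[0,0,0],0.121],
    [8,[0,0,0],0.121],
    [8,[0,0,0],0.121],
    [8,[0,0,0],0.121],
    [8,[0,0,0],0.121],
  ],
)

```text
time_s: 27.98
eef_pos: [0.5651, -0.0423, 0.127]
ee_rot: [[-0.71, 0.704, -0.003], [0.704, 0.71, -0.0], [0.002, -0.003, -1.0]]
force: [0.1, -0.3, -0.3]
width: 0.0143
gripper_force: 25.8
```

Emit:
step_arm(
  steps=[
    [8,[0,0,0],0.121],
    [8,[0,0,0],0.121],
    [8,[0,0,0],0.121],
    [8,[0,0,0],0.121],
    [8,[0,0,0],0.125],
    [8,[0,0,0],0],
    [8,[0,0,0],0],
  ],
)

```text
time_s: 28.57
eef_pos: [0.5655, -0.0419, 0.1275]
ee_rot: [[-0.189, 0.982, -0.003], [0.982, 0.189, -0.0], [0.0, -0.003, -1.0]]
force: [-0.2, 0.5, -0.3]
width: 0.0139
gripper_force: 25.8
```

```bash
python3 go.py 0.567 -0.041 0.009 10.7;  python3 -c "
from h import *
T=wT();np.save('w10.npy',T);save('wrist','w10.png')"
```

```text
t 28.57 pos [ 0.5655 -0.0419  0.1275] h 10.87 j6 74.9 F [-0.2  0.5 -0.3] w 0.0139
turn rad 0.0029 units before turn [0.022 0.08  4.739] after [0.024 0.068 4.739]
```

View pics/w10.png

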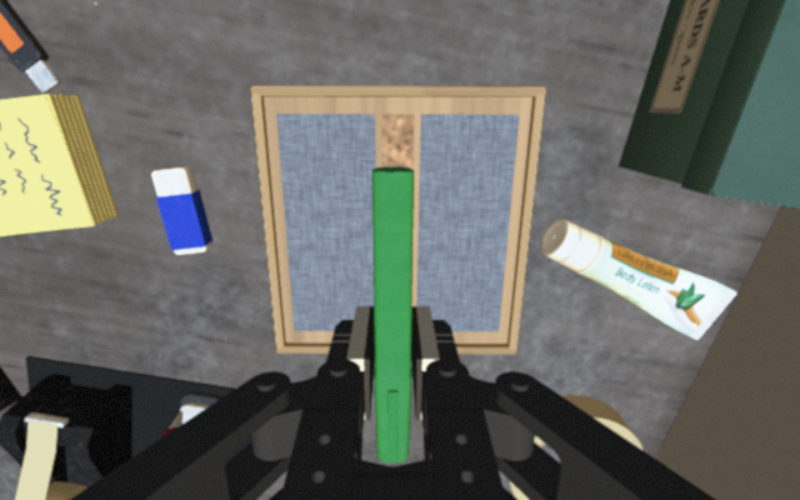

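The highlighter is lined up over the cork strip (column 395), and the pads are in clear view at (330,220) and (470,220). Lower and release, and in the same turn measure the pads from this picture.

Emit:
step_arm(
  steps=[
    [8,[0,0.06,0.4],0.003],
    [8,[0,0,0.8],0],
    [8,[0,0,0.9],0],
    [8,[0,0,0.9],0],
    [8,[0,0,0.8],0],
    [8,[0,0,0.5],0],
    [8,[0,0,0.25],0],
    [8,[0,0,0.1],0],
    [8,[0,0,0.05],0],
    [8,[0,0,0],0],
  ],
)

```text
time_s: 29.45
eef_pos: [0.5687, -0.0412, 0.0116]
ee_rot: [[-0.183, 0.983, 0.001], [0.983, 0.183, -0.0], [-0.0, 0.001, -1.0]]
force: [0.6, 0.2, -0.0]
width: 0.0137
gripper_force: 25.8
```

```bash
python3 go.py 0.567 -0.041 0.009 10.7; python3 - <<'E'
from m import *
I=cv2.imread("pics/raw_w10.png").astype(int);T=np.load("w10.npy");b,g,rr=I[...,0],I[...,1],I[...,2]
x=np.arange(640)[None]+0*b;y=np.arange(400)[:,None]+0*b
print(I[150,250],I[150,380])
m=(b>rr+10)&(b>90)&(y<268)
for lo,hi,p in((218,303,(262.,170.)),(330,420,(375.,170.))):
    q,a=quad(m&(x>lo)&(x<hi),p);P=np.array([onz("wrist",*c,.004,T) for c in q]);e=np.roll(P,-1,0)-P
    print(q.round(1).tolist(),"c",P.mean(0).round(4),np.linalg.norm(e,axis=1).round(4),np.degrees(np.arctan2(e[:,1],e[:,0])).round(1))
E
```

```text
t 29.45 pos [ 0.5687 -0.0412  0.0116] h 10.56 j6 75.3 F [ 0.6  0.2 -0. ] w 0.0137
turn rad -0.0024 units before turn [ 0.018 -0.064  0.105] after [ 0.018 -0.064  0.105]
[160 142 129] [154 137 125]
[[299.1000061035156, 92.0], [297.3999938964844, 241.89999389648438], [236.39999389648438, 267.0], [222.10000610351562, 92.0]] c [ 0.5226 -0.0424  0.004 ] [0.1269 0.0615 0.1523 0.0589] [ -80.6 -144.7  100.7   10.9]
[[413.8999938964844, 92.0], [388.20001220703125, 363.5], [334.70001220703125, 222.5], [337.5, 92.0]] c [ 0.614  -0.0484  0.004 ] [0.2635 0.1655 0.1082 0.0584] [-79.3 121.2 100.9  10.9]
```

Emit:
step_arm(
  steps=[
    [8,[0,-0.04,0.08],0],
    [8,[0,0,0.03],0],
    [8,[0,0,0],0],
    [20,[0,0,0],0],
    [36,[0,0,0],0],
    [36,[0,0,0],0],
    [36,[0,0,-0.1],0],
    [36,[0,0,-0.4],0],
    [36,[0,0,-0.8],0],
    [36,[0,0,-0.9],0],
  ],
)

```text
time_s: 30.28
eef_pos: [0.566, -0.0412, 0.0638]
ee_rot: [[-0.183, 0.983, -0.003], [0.983, 0.183, 0.0], [0.001, -0.003, -1.0]]
force: [1.6, 0.1, -0.3]
width: 0.0359
gripper_force: 0.0
```

Emit:
step_arm(
  steps=[
    [46,[0,0,-0.9],0],
    [46,[0,0,-0.9],0],
    [46,[0,0,-0.9],0],
    [46,[0,0,-0.6],0],
    [46,[0,0,0],0],
    [46,[0,0,0],0],
  ],
)

```text
time_s: 30.78
eef_pos: [0.5681, -0.0413, 0.1475]
ee_rot: [[-0.183, 0.983, 0.003], [0.983, 0.183, -0.0], [-0.001, 0.003, -1.0]]
force: [-0.7, -0.6, 0.1]
width: 0.0456
gripper_force: 0.0
```

```bash
python3 go.py 0.4485 -0.266 0.15 0; python3 - <<'E'
from m import *
c=np.array([.567,-.040]);u=np.radians(10.7);X=np.array([np.cos(u),np.sin(u)]);Y=np.array([-X[1],X[0]])
T=np.load("w10.npy")
for p in((236.4,267),(222.1,92),(299.1,92),(337.5,92),(413.9,92)):
    w=onz("wrist",*p,.004,T)[:2]-c;print("w10 pad corner in tray frame",(w@X).round(4),(w@Y).round(4))
T=wT();im=r.camera("wrist")[:,:,::-1];cv2.imwrite("pics/w11.png",im);I=im.astype(int)
b,g,rr=I[...,0],I[...,1],I[...,2];m=((g>b+30)&(g>rr+40)).astype(np.uint8);m[:,420:]=0
n,l,st,ce=cv2.connectedComponentsWithStats(m);k=1+np.argmax(st[1:,4]);rc=cv2.minAreaRect(cv2.findNonZero((l==k).astype(np.uint8)));P=np.array([onz("wrist",*q,.016,T)[:2] for q in cv2.boxPoints(rc)])
w=P.mean(0)-c;print("hl in tray",(w@X).round(4),(w@Y).round(4),rc,np.linalg.norm(P-np.roll(P,1,0),axis=1).round(4))
x=np.arange(640)[None]+0*b;y=np.arange(400)[:,None]+0*b
md=((b>rr+10)&(b>90)&(x>150)&(x<480)&(y<330)).astype(np.uint8)
for row in(110,150,190):
    xs=np.nonzero(md[row])[0];e=[onz("wrist",q,row,.004,T)[:2]-c for q in(xs.min(),xs.max())];print("pads outer x",[(q@X).round(4) for q in e],xs.min(),xs.max())
E
```

```text
t 30.78 pos [ 0.5681 -0.0413  0.1475] h 10.54 j6 75.3 F [-0.7 -0.6  0.1] w 0.0456
turn rad 0.184 units before turn [-7.961 -6.346 -0.113] after [-8.987 -4.782 -0.1  ]
w10 pad corner in tray frame -0.0727 -0.0767
w10 pad corner in tray frame -0.0729 0.0756
w10 pad corner in tray frame -0.0139 0.0758
w10 pad corner in tray frame 0.0155 0.0759
w10 pad corner in tray frame 0.0738 0.076
hl in tray -0.0002 0.0017 ((312.4999694824219, 177.49998474121094), (134.99996948242188, 14.999998092651367), 90.0) [0.1201 0.012  0.1201 0.0137]
pads outer x [np.float64(-0.0731), np.float64(0.074)] 225 401
pads outer x [np.float64(-0.1393), np.float64(0.0741)] 152 398
pads outer x [np.float64(-0.1459), np.float64(0.0734)] 151 394
```

View pics/w11.png

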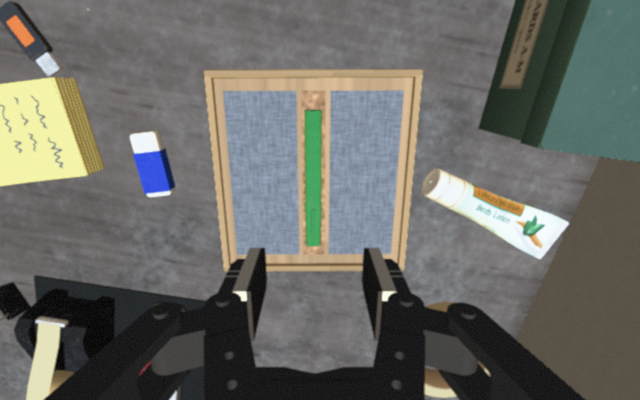

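The highlighter is on the strip at tray (-0.2, +1.7) mm, and the pad corners confirm the tray frame to within 1 mm. Going back for the stapler.

Emit:
step_arm(
  steps=[
    [46,[0,-0.3,0],0.06],
    [46,[0,-0.7,0],0.06],
    [46,[-0.2,-0.8,0],0.06],
    [46,[-0.6,-0.8,0],0.004],
    [46,[-0.9,-0.8,0],0],
    [46,[-0.9,-0.8,0],0],
    [46,[-0.9,-0.4,0],0],
    [46,[-0.9,0,0],0],
    [46,[-0.9,0,0],0],
    [46,[-0.9,0,0],0],
  ],
)

```text
time_s: 31.67
eef_pos: [0.4512, -0.2017, 0.1447]
ee_rot: [[0.0, 1.0, -0.003], [1.0, -0.0, 0.001], [0.001, -0.003, -1.0]]
force: [0.6, -0.1, -1.3]
width: 0.0461
gripper_force: 0.0
```

Emit:
step_arm(
  steps=[
    [46,[-0.9,0,0],0],
    [46,[-0.9,0,0],0],
    [46,[-0.6,0,0],0],
    [46,[-0.3,0,0],0],
    [46,[0,0,0],0],
    [46,[0,0,0],0],
  ],
)

```text
time_s: 32.17
eef_pos: [0.4521, -0.268, 0.1451]
ee_rot: [[0.0, 1.0, -0.002], [1.0, -0.0, 0.002], [0.002, -0.002, -1.0]]
force: [-0.7, 0.9, 0.3]
width: 0.0457
gripper_force: 0.0
```

```bash
python3 go.py 0.449 -0.2665 0.0378 0; python3 -c "
from h import *
T=wT();im=r.camera('wrist')[:,:,::-1];cv2.imwrite('pics/w12.png',im);I=im.astype(int)
m=((I[...,2]>I[...,1]+60)&(I[...,2]>I[...,0]+60)&(I[...,1]<70)).astype(np.uint8)
n,l,st,ce=cv2.connectedComponentsWithStats(m);k=1+np.argmax(st[1:,4]);print(st[k],ce[k])
for row in(st[k][1]+10,st[k][1]+60):
    xs=np.nonzero(l[row]==k)[0];print(row,[onz('wrist',c,row,.058,T).round(4) for c in(xs.min(),xs.max())])"
```

```text
t 32.17 pos [ 0.4521 -0.268   0.1451] h -0.03 j6 59.4 F [-0.7  0.9  0.3] w 0.0457
turn rad -0.0005 units before turn [ 0.051 -0.114  4.291] after [ 0.058 -0.122  4.29 ]
[309 141  17  98 412] [321.0776699  205.56067961]
151 [array([ 0.4578, -0.229 ,  0.058 ]), array([ 0.4592, -0.229 ,  0.058 ])]
201 [array([ 0.4581, -0.266 ,  0.058 ]), array([ 0.4595, -0.266 ,  0.058 ])]
```

The picture quota is used up, so from here I check by masks and numbers only.

```bash
python3 -c "
from h import *
T=wT();I=cv2.imread('pics/w12.png').astype(int)
m=((I[...,2]>1.7*I[...,1])&(I[...,2]>1.7*I[...,0])&(I[...,2]>40)).astype(np.uint8)
n,l,st,ce=cv2.connectedComponentsWithStats(m);k=1+np.argmax(st[1:,4]);print(st[k],ce[k])
for row in(st[k][1]+10,st[k][1]+60,st[k][1]+90):
    xs=np.nonzero(l[row]==k)[0];print(row,xs.min(),xs.max(),[onz('wrist',c,row,.058,T).round(4)[:2] for c in(xs.min(),xs.max())])
print(I[180,290:345:5].tolist())"
```

```text
[ 292  105   36  170 5535] [309.52610659 188.50280036]
115 293 326 [array([ 0.4374, -0.2041]), array([ 0.4597, -0.2041])]
165 293 326 [array([ 0.4367, -0.2387]), array([ 0.4601, -0.2387])]
195 293 325 [array([ 0.4363, -0.2611]), array([ 0.4596, -0.2611])]
[[85, 84, 79], [64, 61, 191], [85, 77, 200], [82, 75, 198], [81, 73, 195], [80, 73, 195], [80, 74, 192], [53, 53, 177], [111, 111, 110], [73, 70, 64], [70, 67, 63]]
```

Emit:
step_arm(
  steps=[
    [46,[0.05,-0.14,0.4],0],
    [46,[0,0,0.9],0],
    [46,[0,0,0.9],0],
    [46,[0,0,0.9],0],
    [46,[0,0,0.7],0],
    [46,[0,0,0.35],0],
    [46,[0,0,0.14],0],
    [46,[0,0,0],0],
    [30,[0,0,0],0],
    [15,[0,0,0],0],
  ],
  grip_force=50,
)

```text
time_s: 33.05
eef_pos: [0.45, -0.2677, 0.0401]
ee_rot: [[-0.0, 1.0, 0.001], [1.0, 0.0, -0.001], [-0.001, 0.001, -1.0]]
force: [-1.2, 1.8, 6.0]
width: 0.0245
gripper_force: 49.3
```

Emit:
step_arm(
  steps=[
    [15,[0,0,0],0],
    [15,[0,0,0],0],
    [15,[0,0,0],0],
    [15,[0,0,-0.2],0],
    [15,[0,0,-0.5],0],
    [15,[0,0,-0.9],0],
    [15,[0,0,-0.9],0],
    [15,[0,0,-0.9],0],
    [15,[0,0,-0.9],0],
    [15,[0,0,-0.5],0],
  ],
)

```text
time_s: 33.88
eef_pos: [0.4502, -0.268, 0.1615]
ee_rot: [[0.0, 1.0, 0.003], [1.0, -0.0, -0.002], [-0.002, 0.003, -1.0]]
force: [0.6, -0.9, -3.6]
width: 0.024
gripper_force: 49.6
```

```bash
python3 go.py 0.6103 -0.0318 0.16 10.7
```

```text
t 33.88 pos [ 0.4502 -0.268   0.1615] h -0.01 j6 59.2 F [ 0.6 -0.9 -3.6] w 0.024
turn rad -0.1869 units before turn [9.451 6.401 0.061] after [8.096 8.046 0.059]
```

Emit:
step_arm(
  steps=[
    [15,[0.4,0,0],0],
    [15,[0.8,0,0],0],
    [15,[0.9,0,0],0],
    [15,[0.9,0,0],0],
    [15,[0.9,0.2,0],0],
    [15,[0.9,0.5,0],0],
    [15,[0.9,0.7,0],0],
    [15,[0.9,0.9,0],0],
    [15,[0.9,0.9,0],0],
    [15,[0.9,0.9,0],0],
  ],
)

```text
time_s: 34.72
eef_pos: [0.5514, -0.0554, 0.1575]
ee_rot: [[-0.0, 1.0, -0.002], [1.0, 0.0, 0.0], [0.0, -0.002, -1.0]]
force: [-0.7, -0.4, -2.6]
width: 0.0243
gripper_force: 49.6
```

Emit:
step_arm(
  steps=[
    [15,[0.6,0.9,0],0],
    [15,[0.3,0.7,0],-0.06],
    [15,[0,0.3,0],-0.06],
    [15,[0,0,0],-0.067],
    [15,[0,0,0],0],
    [15,[0,0,0],0],
    [15,[0,0,0],0],
  ],
)

```text
time_s: 35.3
eef_pos: [0.5982, -0.0342, 0.158]
ee_rot: [[-0.185, 0.983, -0.002], [0.983, 0.185, 0.0], [0.001, -0.002, -1.0]]
force: [-0.8, 0.6, -1.8]
width: 0.0243
gripper_force: 49.7
```

```bash
python3 go.py 0.6103 -0.0318 0.042 10.7
```

```text
t 35.3 pos [ 0.5982 -0.0342  0.158 ] h 10.64 j6 76.1 F [-0.8  0.6 -1.8] w 0.0243
turn rad -0.0011 units before turn [2.000e-03 5.000e-01 4.639e+00] after [4.00e-03 4.92e-01 4.64e+00]
```

Emit:
step_arm(
  steps=[
    [15,[0,0.3,0.3],0],
    [15,[0,0.19,0.8],0],
    [15,[0,0,0.9],0],
    [15,[0,0,0.9],0],
    [15,[0,0,0.8],0],
    [15,[0,0,0.5],0],
    [15,[0,0,0.25],0],
    [15,[0,0,0.1],0],
    [15,[0,0,0],0],
    [15,[0,0,0],0],
  ],
)

```text
time_s: 36.13
eef_pos: [0.6122, -0.0323, 0.0458]
ee_rot: [[-0.186, 0.983, 0.002], [0.983, 0.186, -0.0], [-0.0, 0.002, -1.0]]
force: [0.5, 0.6, -1.9]
width: 0.0242
gripper_force: 49.7
```

```bash
python3 go.py 0.6103 -0.0318 0.0395 10.7
```

```text
t 36.13 pos [ 0.6122 -0.0323  0.0458] h 10.7 j6 76.3 F [ 0.5  0.6 -1.9] w 0.0242
turn rad -0.0001 units before turn [ 0.032 -0.073  0.253] after [ 0.032 -0.072  0.253]
```

Emit:
step_arm(
  steps=[
    [15,[0,-0.05,0.1],0],
    [15,[0,0,0.06],0],
    [15,[0,0,0.04],0],
    [15,[0,0,0],0],
    [15,[0,0,0],0],
  ],
)

```text
time_s: 36.55
eef_pos: [0.6106, -0.0324, 0.0412]
ee_rot: [[-0.186, 0.983, 0.001], [0.983, 0.186, -0.0], [-0.0, 0.001, -1.0]]
force: [-2.2, -0.0, 5.1]
width: 0.0242
gripper_force: 50.5
```

Emit:
step_arm(
  steps=[
    [15,[0,0,0.04],0],
    [15,[0,0,0],0],
    [15,[0,0,0],0],
  ],
)

```text
time_s: 36.8
eef_pos: [0.6106, -0.0324, 0.0411]
ee_rot: [[-0.186, 0.983, 0.002], [0.983, 0.186, -0.0], [-0.001, 0.002, -1.0]]
force: [-4.5, -0.0, 11.1]
width: 0.0244
gripper_force: 51.2
```

It is standing on the pad. Release, and go to the dispenser.

Emit:
step_arm(
  steps=[
    [15,[0,0,-0.04],0],
    [30,[0,0,0],0],
    [46,[0,0,0],0],
    [46,[0,0,0],0],
    [46,[0,0,-0.2],0],
    [46,[0,0,-0.5],0],
    [46,[0,0,-0.9],0],
    [46,[0,0,-0.9],0],
    [46,[0,0,-0.9],0],
    [46,[0,0,-0.9],0],
  ],
)

```text
time_s: 37.63
eef_pos: [0.61, -0.0324, 0.1487]
ee_rot: [[-0.186, 0.983, -0.0], [0.983, 0.186, 0.0], [0.0, -0.0, -1.0]]
force: [0.7, -0.5, 0.2]
width: 0.0459
gripper_force: 0.0
```

Emit:
step_arm(
  steps=[
    [76,[0,-0.4,-0.4],0.06],
    [76,[0,-0.8,0],0.06],
    [76,[0,-0.9,0],0.06],
    [76,[0,-0.9,0],0.007],
    [76,[-0.4,-0.9,0],0],
    [76,[-0.8,-0.9,0],0],
    [76,[-0.8,-0.9,0],0],
    [76,[-0.8,-0.9,0],0],
    [76,[-0.8,-0.9,0],0],
    [76,[-0.8,-0.9,0],0],
  ],
)

```text
time_s: 38.47
eef_pos: [0.3995, -0.1491, 0.1578]
ee_rot: [[-0.001, 1.0, 0.001], [1.0, 0.001, -0.0], [-0.0, 0.001, -1.0]]
force: [0.1, -0.3, 0.6]
width: 0.0763
gripper_force: 0.0
```

Emit:
step_arm(
  steps=[
    [76,[-0.8,-0.5,0],0],
    [76,[-0.8,-0.2,0],0],
    [76,[-0.8,0,0],0],
    [76,[-0.5,0,0],0],
    [76,[-0.2,0,0],0],
    [76,[0,0,0],0],
    [76,[0,0,0],0],
  ],
)

```text
time_s: 39.05
eef_pos: [0.3831, -0.2255, 0.1574]
ee_rot: [[-0.0, 1.0, -0.0], [1.0, 0.0, 0.001], [0.001, -0.0, -1.0]]
force: [0.3, 1.0, 0.6]
width: 0.0758
gripper_force: 0.0
```

```bash
python3 go.py 0.3631 -0.2387 0.0245 0
```

```text
t 39.05 pos [ 0.3831 -0.2255  0.1574] h 0.0 j6 59.5 F [0.3 1.  0.6] w 0.0758
turn rad 0.0 units before turn [-0.533 -0.798  5.318] after [-0.529 -0.799  5.318]
```

Emit:
step_arm(
  steps=[
    [76,[-0.3,-0.5,0],0],
    [76,[-0.23,-0.3,0.3],0],
    [76,[0,0,0.8],0],
    [76,[0,0,0.9],0],
    [76,[0,0,0.5],0],
    [76,[0,0,0],0],
    [76,[0,0,0],0],
  ],
  grip_force=80,
)

```text
time_s: 39.63
eef_pos: [0.3621, -0.2381, 0.0943]
ee_rot: [[-0.001, 1.0, -0.002], [1.0, 0.001, 0.002], [0.002, -0.002, -1.0]]
force: [0.1, -1.2, -1.2]
width: 0.076
gripper_force: 0.0
```

```bash
python3 go.py 0.3631 -0.2387 0.0245 0
```

```text
t 39.63 pos [ 0.3621 -0.2381  0.0943] h 0.04 j6 56.6 F [ 0.1 -1.2 -1.2] w 0.076
turn rad 0.0007 units before turn [-0.029  0.045  2.791] after [-0.024  0.039  2.791]
```

Emit:
step_arm(
  steps=[
    [76,[0,0.03,0.5],0],
    [76,[0,0,0.8],0],
    [76,[0,0,0.8],0],
    [76,[0,0,0.45],0],
    [76,[0,0,0.2],0],
    [76,[0,0,0],0],
    [65,[0,0,0],0],
    [50,[0,0,0],0],
    [45,[0,0,0],0],
    [45,[0,0,0],0],
  ],
)

```text
time_s: 40.47
eef_pos: [0.3645, -0.2397, 0.0279]
ee_rot: [[0.0, 1.0, 0.002], [1.0, -0.0, -0.001], [-0.001, 0.002, -1.0]]
force: [-1.8, 0.1, 6.1]
width: 0.0559
gripper_force: 84.8
```

Emit:
step_arm(
  steps=[
    [45,[0,0,0],0],
    [45,[0,0,0],0],
    [45,[0,0,-0.2],0],
    [45,[0,0,-0.5],0],
    [45,[0,0,-0.8],0],
    [45,[0,0,-0.8],0],
    [45,[0,0,-0.8],0],
    [45,[0,0,-0.8],0],
    [45,[0,0,-0.7],0],
    [45,[0,0,-0.3],0],
  ],
)

```text
time_s: 41.3
eef_pos: [0.3648, -0.2398, 0.1515]
ee_rot: [[-0.0, 1.0, 0.003], [1.0, 0.0, -0.002], [-0.002, 0.003, -1.0]]
force: [0.9, -0.5, -3.8]
width: 0.0558
gripper_force: 86.1
```

```bash
python3 go.py 0.5186 -0.0207 0.145 10.7
```

```text
t 41.3 pos [ 0.3648 -0.2398  0.1515] h 0.0 j6 56.7 F [ 0.9 -0.5 -3.8] w 0.0558
turn rad -0.1867 units before turn [8.764 6.152 0.261] after [7.469 7.672 0.258]
```

Emit:
step_arm(
  steps=[
    [45,[0.4,0.3,0],0],
    [45,[0.8,0.6,0],0],
    [45,[0.9,0.6,0],0],
    [45,[0.9,0.6,0],0],
    [45,[0.9,0.6,0],0],
    [45,[0.9,0.6,0],0],
    [45,[0.9,0.6,0],0],
    [45,[0.9,0.6,0],0],
    [45,[0.9,0.6,0],0],
    [45,[0.7,0.5,0],0],
  ],
)

```text
time_s: 42.13
eef_pos: [0.5042, -0.0323, 0.1483]
ee_rot: [[-0.001, 1.0, -0.001], [1.0, 0.001, 0.001], [0.001, -0.001, -1.0]]
force: [0.6, -1.1, -3.5]
width: 0.0561
gripper_force: 86.0
```

Emit:
step_arm(
  steps=[
    [45,[0.4,0.3,0],0],
    [45,[0.1,0.15,0],-0.06],
    [45,[0,0,0],-0.06],
    [45,[0,0,0],-0.067],
    [45,[0,0,0],0],
    [45,[0,0,0],0],
    [45,[0,0,0],0],
  ],
)

```text
time_s: 42.72
eef_pos: [0.5146, -0.022, 0.1486]
ee_rot: [[-0.184, 0.983, -0.001], [0.983, 0.184, -0.0], [0.0, -0.001, -1.0]]
force: [-0.2, -0.6, -4.1]
width: 0.0557
gripper_force: 86.1
```

```bash
python3 go.py 0.5188 -0.0217 0.03 10.7
```

```text
t 42.72 pos [ 0.5146 -0.022   0.1486] h 10.61 j6 76.9 F [-0.2 -0.6 -4.1] w 0.0557
turn rad -0.0016 units before turn [-0.02   0.173  4.743] after [-0.02   0.169  4.744]
```

Emit:
step_arm(
  steps=[
    [45,[0,0.17,0.3],0],
    [45,[0,0,0.8],0],
    [45,[0,0,0.9],0],
    [45,[0,0,0.9],0],
    [45,[0,0,0.8],0],
    [45,[0,0,0.5],0],
    [45,[0,0,0.25],0],
    [45,[0,0,0.1],0],
    [45,[0,0,0],0],
    [45,[0,0,0],0],
  ],
)

```text
time_s: 43.55
eef_pos: [0.5201, -0.021, 0.0357]
ee_rot: [[-0.186, 0.983, 0.001], [0.983, 0.186, -0.0], [-0.0, 0.001, -1.0]]
force: [1.2, 0.2, -3.5]
width: 0.0558
gripper_force: 85.9
```

```bash
python3 go.py 0.5188 -0.0217 0.0285 10.7
```

```text
t 43.55 pos [ 0.5201 -0.021   0.0357] h 10.7 j6 77.0 F [ 1.2  0.2 -3.5] w 0.0558
turn rad 0.0 units before turn [-0.019 -0.056  0.287] after [-0.019 -0.056  0.287]
```

Emit:
step_arm(
  steps=[
    [45,[-0.02,-0.04,0.1],0],
    [45,[0,0,0.06],0],
    [45,[0,0,0.04],0],
    [45,[0,0,0],0],
    [45,[0,0,0],0],
  ],
)

```text
time_s: 43.97
eef_pos: [0.5184, -0.0216, 0.0302]
ee_rot: [[-0.186, 0.983, 0.0], [0.983, 0.186, 0.0], [-0.0, 0.0, -1.0]]
force: [-0.5, -1.4, -4.4]
width: 0.0559
gripper_force: 86.1
```

Emit:
step_arm(
  steps=[
    [45,[0,0,0.05],0],
    [45,[0,0,0.03],0],
    [45,[0,0,0],0],
  ],
)

```text
time_s: 44.22
eef_pos: [0.5187, -0.0215, 0.029]
ee_rot: [[-0.186, 0.983, 0.001], [0.983, 0.186, 0.0], [-0.0, 0.001, -1.0]]
force: [-2.7, 0.4, 4.2]
width: 0.0561
gripper_force: 86.9
```

Contact at TCP z 0.029. Release, rise and verify.

Emit:
step_arm(
  steps=[
    [58,[0,0,0],0],
    [66,[0,0,0],0],
    [76,[0,0,0],0],
    [76,[0,0,0],0],
    [76,[0,0,-0.2],0],
    [76,[0,0,-0.5],0],
    [76,[0,0,-0.9],0],
    [76,[0,0,-0.9],0],
    [76,[0,0,-0.9],0],
    [76,[0,0,-0.9],0],
  ],
)

```text
time_s: 45.05
eef_pos: [0.5183, -0.0216, 0.137]
ee_rot: [[-0.186, 0.983, 0.0], [0.983, 0.186, -0.0], [-0.0, 0.0, -1.0]]
force: [-0.3, -0.1, -0.2]
width: 0.0759
gripper_force: 0.0
```

Emit:
step_arm(
  steps=[
    [76,[0,0,-0.9],0],
    [76,[0,0,-0.9],0],
    [76,[0,0.4,-0.9],0],
    [76,[0,0.6,-0.9],0],
    [76,[0,0.5,-0.5],0],
    [76,[0,0,0],0],
    [76,[0,0,0],0],
    [76,[0,0,0],0],
  ],
)

```text
time_s: 45.72
eef_pos: [0.5537, -0.0147, 0.2369]
ee_rot: [[-0.186, 0.983, -0.003], [0.983, 0.186, -0.0], [0.0, -0.003, -1.0]]
force: [0.3, 0.1, -1.2]
width: 0.0755
gripper_force: 0.0
```

```bash
python3 - <<'E'
from m import *
c=np.array([.567,-.040]);u=np.radians(10.7);X=np.array([np.cos(u),np.sin(u)]);Y=np.array([-X[1],X[0]])
T=wT();im=r.camera("wrist")[:,:,::-1];cv2.imwrite("pics/w13.png",im);I=im.astype(int);I0=cv2.imread("pics/raw_w1.png").astype(int);T0=np.load("w1.npy")
print(r.observe()["eef_pos"],r.observe()["time_s"])
y,x=np.mgrid[:400,:640]
def near(I,T):
    # keep pixels whose floor point lies in the tray (plus margin)
    o=np.zeros((400,640),np.uint8);q=np.array([proj("wrist",(*(c+a*X+b*Y),.02),T) for a,b in((-.1,-.115),(.1,-.115),(.1,.115),(-.1,.115))]);cv2.fillConvexPoly(o,q.astype(np.int32),1);return o>0
def rect(m,T,z):
    n,l,st,ce=cv2.connectedComponentsWithStats(m.astype(np.uint8));k=1+np.argmax(st[1:,4]);p=cv2.findNonZero((l==k).astype(np.uint8));b=cv2.boxPoints(cv2.minAreaRect(p))
    P=np.array([onz("wrist",*q,z,T)[:2] for q in b]);w=P.mean(0)-c;e=P-np.roll(P,1,0);L=np.linalg.norm(e,axis=1);d=e[np.argmax(L)]
    return (w@X).round(4),(w@Y).round(4),L.round(3)[:2],((np.degrees(np.arctan2(d[1],d[0]))-100.7+90)%180-90).round(1)
for I,T,n in((I0,T0,"start"),(I,T,"now")):
    b,g,rr=I[...,0],I[...,1],I[...,2];N=near(I,T)
    print(n,"stapler",rect(N&(rr>1.7*g)&(rr>1.7*b)&(rr>50),T,.06))
    tape=N&(rr>b+25)&(g>b+22)&(rr<g+22)&(rr>150)
    print(n,"tape",rect(tape,T,.06))
    if n=="now":print("hl",rect(N&(g>b+30)&(g>rr+40),T,.016))
E
```

```text
[ 0.55337326 -0.01471416  0.23664428] 45.7667
start stapler (np.float64(0.0423), np.float64(0.006), array([0.026, 0.132]), np.float64(1.0))
start tape (np.float64(-0.0435), np.float64(0.0129), array([0.118, 0.019]), np.float64(-2.0))
now stapler (np.float64(0.0411), np.float64(0.0052), array([0.026, 0.13 ]), np.float64(1.0))
now tape (np.float64(-0.0451), np.float64(0.0125), array([0.119, 0.019]), np.float64(-2.5))
hl (np.float64(-0.0), np.float64(0.0022), array([0.014, 0.12 ]), np.float64(-0.0))
```

Both are within 2 mm of their starting places and in line, and the highlighter is centred. Handing in.

```bash
python3 -c "
from bench import r
print(r.job_done())"
```

```text
the job is handed in; nothing more can be done
None
```

I handed the job in at about 46 s of the 146 s allowed; no verdict was returned. By the wrist camera, the stapler and tape dispenser are back on their pads within 2 mm of their starts and in line, and the highlighter is centred on the cork strip. The marker was last seen lying flat on the notebook's free half after I released it, and I did not check it again before handing in.

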